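# Replace the broken legs of the upturned footstool

### The arm

A 6-joint arm with a two-finger parallel gripper is mounted at the origin on the work surface. World frame = base frame: x ahead of the robot, y to its left, z up, the work surface at z = 0. Lengths are in mm, angles in rad, forces in N, time in s.
With the tool pointing down it reaches from about 425 to 925 mm from the base axis. Payload 12.5 kg.
Tool frame: the origin (TCP) lies at the very end of the fingers, on their centre line; the grasp point (between the pads) lies 19 mm behind it; z points along the fingers, y is the direction in which the jaws open and shut (so a half turn about z gives the same grasp; the last joint's range is limited). The gripper opens to 85 mm and grips with 20 to 120 N. Pads are 22 mm wide; open, the fingers measure 114 mm over their backs; the gripper's body (76 mm by 85 mm) begins 54 mm behind the grasp point. The pads swing forward as they close: fully open they stand 13 mm farther back than shut.
Start: joints at [-1.381, 0.491, 1.559, -0, 1.092, -0.106], TCP at [182.213, -597.866, 231.327] pointing down, gripper open.
Joint ranges: [-3.1, 3.1], [-0.84, 2.19], [0.05, 2.79], [-1.13, 4.28], [0.06, 2.93], [-2.69, 2.69]. Speed limits (rad/s): [2.22, 2.22, 2.79, 3.14, 3.14, 3.14].

### API

Orientations are given as a 3x3 rotation matrix whose columns are the frame's x, y, z axes.
In Python, from cell import env, optics gives the robot as it stands.
- The arm moves only by the tool send_rows, never from a script. Its argument "plan" is a list of rows, each an object of numbers: "dx", "dy", "dz": the shift along the world's x, y, z in mm; "wx", "wy", "wz": the turn, a rotation vector about the world's x, y, z in rad; "grip": the gripper's target within -1 to 1 (fully open at 1, half-way at 0, shut at -1). A call has 1 to 8 rows; each row is the pose to reach, as a shift and turn from the pose commanded when the call began; what a row does not reach only later rows make up. A row lasts 1/12 s, in which the tool goes at most 41.7 mm and 7.16 degrees, less where a joint would pass 70% of its speed; a pose out of reach is approached as far as the arm can. A call with a gripper value outside its range is refused whole. The fingers move at their own pace and stop on an object; "force" is the grip in N (left out, the last holds). Time passes only in rows, so rows that repeat a pose let the fingers close. It gives the time, the measured TCP pose, the force and the opening at its end, in the units of the state.
- env.read_state(): the state, without advancing time (a new reading comes with each control period).
- optics.read_camera(name): name is "scene" or "top" or "wrist"; returns a dict with "frame" (384x512x3 uint8, red, green, blue), "mtx" (3x3 intrinsics, pixels), "view" (4x4, takes a point from world to camera coordinates); the wrist camera has in their place "mount" (4x4, takes a point from camera to tool coordinates, whose origin is the TCP and whose axes are the flange's). Camera axes: x right, y up, looking along -z (the intrinsics and any distortion apply to the point x, -y, -z); pixel columns grow to the right and rows downward; lengths in mm; the calibration is good to about 2 mm. The wrist camera is an equidistant fisheye: a pixel r from the principal point sees the ray r / f radians off the axis. A picture is of the moment at which its call begins: read the wrist's pose just before it. There is no depth.
- env.hand_in(): hands the job in, once; it reports no verdict.
The state is a dict: "clock": time; "joint_positions": joint angles; "dq": joint speeds; "effort": joint torques, N m; "eef_pos": TCP position; "eef_rot": TCP orientation; "contact_force": force on the tool from outside, world axes, zero at the start; "ft_torque": the same for the moment, N m; "finger_gap": finger opening in mm.
Only numpy, scipy, OpenCV 4.12 (cv2) and the standard library are available. Lean on these libraries where they do the work, as an engineer would, in place of code of your own. Each camera call takes 0.05 s, during which the arm holds its last target.

### The job

Pull the broken wooden stump out of the upturned footstool and put it in the aluminium tray. Then slide the long tube leg into the socket the stump came from and the short tube leg into the other empty socket, open end down, each exactly until its scribed ring is level with the socket's mouth and no deeper. Leave the bottle, beaker, can, jar, flask and mug standing where they are.

Things in the scene. Friction and masses are not known exactly. Their poses are not given: they have to be found in the camera images.
- stool: top of a sloping footstool: round white plastic plate 250 mm wide, upside down, fixed, any yaw; origin at its centre on the table, z up. Rim 26 mm high; four grey upright bosses 56 mm wide, tops at 70 mm, on a circle of 85 mm radius, neighbours 120 mm apart. From its x axis: 45 deg long_socket, 135 deg a fitted long leg, -135 deg short_socket, -45 deg a fitted short leg. Each empty socket has fitted legs on both sides
- long_socket (a point): centre of the mouth of the socket that holds the stump, 70 mm above the table. Upright bore 36 mm wide, 62 mm deep (22 mm deeper than a leg must go), mouth bevelled 1.5 mm. 20 mm down, three sprung balls stand 2.5 mm out of its wall: a leg pushed or pulled with about 6 to 15 N slides past them, and they hold it by friction at the depth where it is left. Its own weight does not push a leg past them
- short_socket (a point): centre of the mouth of the other empty socket, diagonally opposite long_socket, 70 mm above the table; bore and sprung balls the same as in long_socket. Nothing is in it at the start
- fitted_long_top (a point): top of the long leg already fitted in the stool: an upright fixed tube 34 mm in diameter, its top 200 mm above the table (an obstacle).
- fitted_short_top (a point): top of the short leg already fitted in the stool: an upright fixed tube 34 mm in diameter, its top 160 mm above the table (an obstacle).
- long_leg_center (a point): the loose long leg: aluminium tube, 34 mm in diameter, 170 mm long, about 0.15 kg, standing on its open end (edge bevelled 5 mm); the upper 20 mm are a black rubber foot of the same diameter. A thin black ring is scribed round it 40 mm from the open end. This point is on its axis half-way up, 85 mm from either end; z along the leg towards the rubber foot.
- long_leg_ring (a point): point on the long leg's axis at its scribed ring, 40 mm above its open end; z towards the rubber foot.
- short_leg_center (a point): the loose short leg: aluminium tube, 34 mm in diameter, 130 mm long, about 0.15 kg, standing on its open end (edge bevelled 5 mm); the upper 20 mm are a black rubber foot of the same diameter. A thin black ring is scribed round it 40 mm from the open end. This point is on its axis half-way up, 65 mm from either end; z along the leg towards the rubber foot.
- short_leg_ring (a point): point on the short leg's axis at its scribed ring, 40 mm above its open end; z towards the rubber foot.
- stump_center (a point): a plain round wooden stump, what is left of the broken leg, 28 mm in diameter, 105 mm long, 0.06 kg, standing loose in the long socket on the bore's floor (8 mm above the table) so that its top 43 mm show above the mouth; it lifts straight out. This point is on its axis half-way, 52.5 mm from either end; z along it, up at the start.
- tray_in (a point): centre of the inner floor (4 mm above the table) of a fixed open aluminium tray, 130 x 150 mm outside (x, y), walls 4 mm thick, rim 45 mm above the table. x, y along its sides.
- juice: amber juice bottle, 58 mm in diameter, 150 mm tall, standing close (about 86 mm, centre to centre) beside the long leg. Its origin is the centre of its underside. Loose bystander: leave it standing where it is.
- shaker: steel drinks beaker with a lid, 60 mm in diameter, 150 mm tall, standing close (about 86 mm) on the other side of the long leg. Its origin is the centre of its underside. Loose bystander: leave it standing where it is.
- drink_can: drink can, 60 mm in diameter, 120 mm tall, standing close (about 86 mm) beside the short leg. Its origin is the centre of its underside. Loose bystander: leave it standing where it is.
- tea_jar: jar of tea with a lid, 60 mm in diameter, 120 mm tall, standing close (about 86 mm) on the other side of the short leg. Its origin is the centre of its underside. Loose bystander: leave it standing where it is.
- flask: steel vacuum flask with a black cap, 80 mm in diameter, 230 mm tall, behind the work area. Its origin is the centre of its underside. Loose bystander: leave it standing where it is.
- mug: white mug, 80 mm in diameter, 90 mm tall, with a handle, near the robot. Its origin is the centre of its underside. Loose bystander: leave it standing where it is.

How it is judged (in metres and radians):
At the end, for the whole second after the job is handed in: Each leg is open end down in its own socket, ring within 5 mm of the mouth's height, 5 mm sideways of its centre, within 0.1 rad of upright; the stump's centre is between the tray's walls, at most 75 mm above its floor; all let go and staying so (z of long_leg_ring in the frame of long_socket between -0.005 and 0.005 m and horizontal distance between long_leg_ring and long_socket below 0.005 m and angle between each of long_leg_ring, short_leg_ring's own z axis and vertical below 0.1 rad and z of short_leg_ring in the frame of short_socket between -0.005 and 0.005 m and horizontal distance between short_leg_ring and short_socket below 0.005 m and x of stump_center in the frame of tray_in between -0.06 and 0.06 m and y of stump_center in the frame of tray_in between -0.07 and 0.07 m and z of stump_center in the frame of tray_in between 0 and 0.075 m); the robot touches nothing.
It fails at once if the juice bottle or steel beaker is pushed more than 40 mm away or tipped more than 0.4 rad (distance of any of juice, shaker from where it was at the start of the episode above 0.04 m or angle between any of juice, shaker's own z axis and vertical above 0.4 rad).
It fails at once if the drink can or tea jar is pushed more than 40 mm away or tipped more than 0.4 rad (distance of any of drink_can, tea_jar from where it was at the start of the episode above 0.04 m or angle between any of drink_can, tea_jar's own z axis and vertical above 0.4 rad).
It fails at once if the flask or mug is pushed more than 40 mm away or tipped more than 0.4 rad (distance of any of flask, mug from where it was at the start of the episode above 0.04 m or angle between any of flask, mug's own z axis and vertical above 0.4 rad).
It also fails if it takes over 72 s, if anything falls off the work surface, if the arm or the gripper's body presses on something with over 40 N, if the wrist force passes 120 N, or if a joint passes its speed limit or range.

## Working session

There is one attempt and no reset: what is moved stays moved. The work goes in short steps, Python scripts to look and compute and a tool call to move; the robot and the scene stay as the last step left them, time stands still between calls to the robot, and variables do not carry over. Pictures are saved under pics/ and viewed, and the job is handed in when it is done.

Besides the shell and the picture viewer there is one more tool, called after ">>>" in YAML: its name, and indented under it one key for each argument. send_rows: Moves the arm, as the interface text tells. Its arguments: {"type":"object","properties":{"plan":{"type":"array"},"force":{"type":"number"}},"required":["plan"]}

```bash
mkdir -p pics; ls
python3 - <<'E'
from cell import env, optics
import cv2, numpy as np
s=env.read_state(); print(s)
for n in ["scene","top","wrist"]:
    c=optics.read_camera(n); cv2.imwrite(f"pics/{n}0.png",c["frame"][:,:,::-1])
    print(n,{k:(v if k!='frame' else v.shape) for k,v in c.items()})
    np.savez(f"{n}0.npz",**c)
E
```

```text
pics
{'clock': 0.0, 'joint_positions': array([-1.38062637e+00,  4.91536410e-01,  1.55947906e+00,  3.70550302e-06,
        1.09167703e+00, -1.05593100e-01]), 'dq': array([-0.00141993, -0.00068694, -0.00082598, -0.00033728, -0.00038421,
       -0.00189871]), 'effort': array([ 7.10902004e-04, -6.18463683e+01, -2.61596489e+01, -6.99232714e-05,
        4.12582725e-03,  8.47970142e-06]), 'eef_pos': array([ 182.15073063, -597.62267879,  230.73191936]), 'eef_rot': array([[ 9.56580523e-01,  2.91468114e-01, -2.04671152e-04],
       [ 2.91468161e-01, -9.56579920e-01,  1.08064424e-03],
       [ 1.19189024e-04, -1.09337835e-03, -9.99999395e-01]]), 'contact_force': array([-0.25535618,  0.23792252,  1.65817755]), 'ft_torque': array([-0.01239573, -0.07456242, -0.00580265]), 'finger_gap': 85.27503190444207}
scene {'frame': (384, 512, 3), 'mtx': array([[346.54436749,   0.        , 255.53567722],
       [  0.        , 346.54436749, 195.00904979],
       [  0.        ,   0.        ,   1.        ]]), 'view': array([[ 7.04214207e-01,  7.09650206e-01,  2.18845848e-02,
        -4.30199338e+02],
       [-4.6
[... 629 characters left out ...]
8722e-01,  8.68603003e-03,  9.93062234e-01,
        -1.44383462e+03],
       [ 0.00000000e+00,  0.00000000e+00,  0.00000000e+00,
         1.00000000e+00]])}
wrist {'frame': (384, 512, 3), 'mtx': array([[297.31863964,   0.        , 255.37289443],
       [  0.        , 297.31863964, 193.45678407],
       [  0.        ,   0.        ,   1.        ]]), 'mount': array([[ 9.62648881e-04,  9.59560561e-01,  2.81500627e-01,
         7.06713822e+01],
       [ 9.99999271e-01, -7.18648006e-04, -9.70022338e-04,
        -3.66781192e-01],
       [-7.28495314e-04,  2.81501355e-01, -9.59560554e-01,
        -1.42000592e+02],
       [ 0.00000000e+00,  0.00000000e+00,  0.00000000e+00,
         1.00000000e+00]])}
```

View pics/scene0.png

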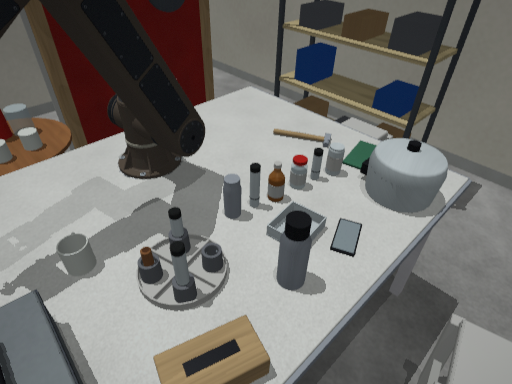

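View pics/top0.png

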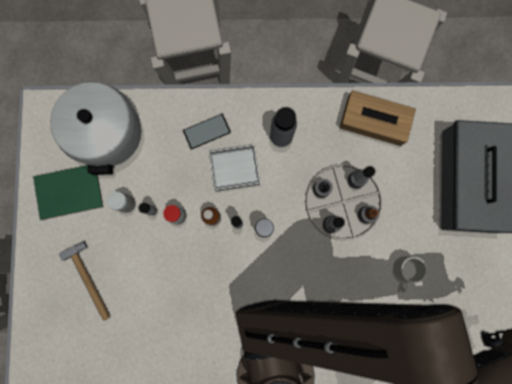

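View pics/wrist0.png

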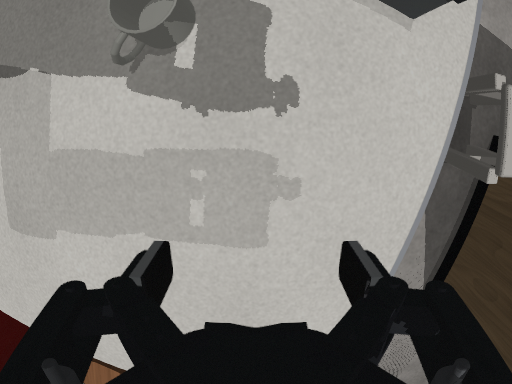

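```bash
cat > h.py <<'E'
import numpy as np, cv2
def load(n):
    return dict(np.load(n))
def proj(c,P):
    P=np.atleast_2d(P); V=c["view"]; q=P@V[:3,:3].T+V[:3,3]
    p=np.c_[q[:,0],-q[:,1],-q[:,2]]@c["mtx"].T
    return p[:,:2]/p[:,2:]
def ray(c,uv):
    uv=np.atleast_2d(uv).astype(float); K=c["mtx"]; V=c["view"]
    d=np.c_[(uv[:,0]-K[0,2])/K[0,0],-(uv[:,1]-K[1,2])/K[1,1],-np.ones(len(uv))]
    R=V[:3,:3]; return -R.T@V[:3,3], d@R
def wray(c,uv,pos,rot):
    uv=np.atleast_2d(uv).astype(float); K=c["mtx"]; M=c["mount"]
    x=uv[:,0]-K[0,2]; y=uv[:,1]-K[1,2]; r=np.hypot(x,y); th=r/K[0,0]
    s=np.where(r>1e-9,np.sin(th)/np.maximum(r,1e-9),0)
    d=np.c_[x*s,-y*s,-np.cos(th)]@M[:3,:3].T@rot.T
    return pos+rot@M[:3,3], d
def wproj(c,P,pos,rot):
    P=np.atleast_2d(P); M=c["mount"]; t=(P-pos)@rot
    q=(t-M[:3,3])@M[:3,:3]
    q=np.c_[q[:,0],-q[:,1],-q[:,2]]
    rr=np.hypot(q[:,0],q[:,1]); th=np.arctan2(rr,q[:,2]); k=c["mtx"][0,0]*th/rr
    return np.c_[q[:,0]*k+c["mtx"][0,2],q[:,1]*k+c["mtx"][1,2]]
def plane(od,z):
    o,d=od; t=(z-o[2])/d[:,2]; return o+d*t[:,None]
def crop(f,x0,y0,x1,y1,s,name):
    im=cv2.resize(f[y0:y1,x0:x1],None,fx=s,fy=s,interpolation=cv2.INTER_CUBIC)
    cv2.imwrite(name,im[:,:,::-1])
E
python3 - <<'E'
from h import *
t=load("top0.npz")
crop(t["frame"],100,130,280,250,4.4,"pics/tA.png")
crop(t["frame"],290,150,400,250,6,"pics/tB.png")
for n,uv,z in [("stump",(372,213),113),("flong",(368,172),200),("fshort",(338,222),160),("empty",(322,187),70),("long",(236,218),170),("short",(145,207),130),("tray",(235,167),45)]:
    print(n,plane(ray(t,uv),z)[0].round(0))
E
```

```text
stump [ 509. -302.  113.]
flong [ 623. -273.  200.]
fshort [ 481. -188.  160.]
empty [ 597. -156.   70.]
long [495. 114. 170.]
short [534. 392. 130.]
tray [669. 122.  45.]
```

View pics/tA.png

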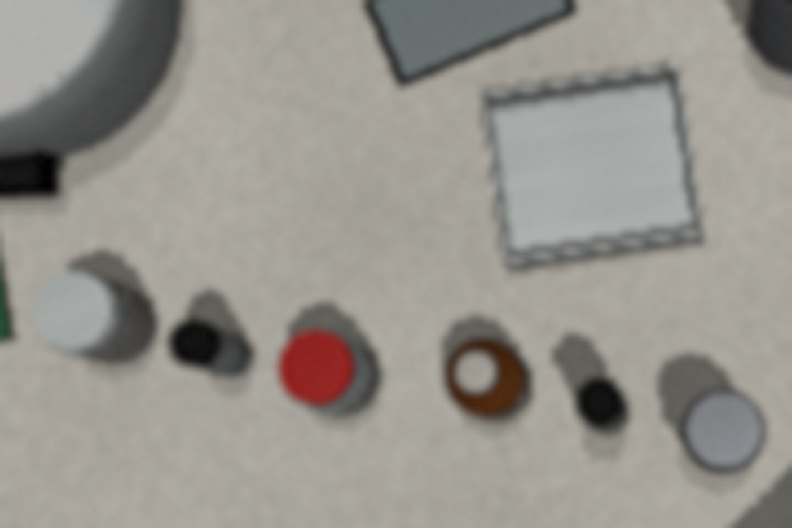

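View pics/tB.png

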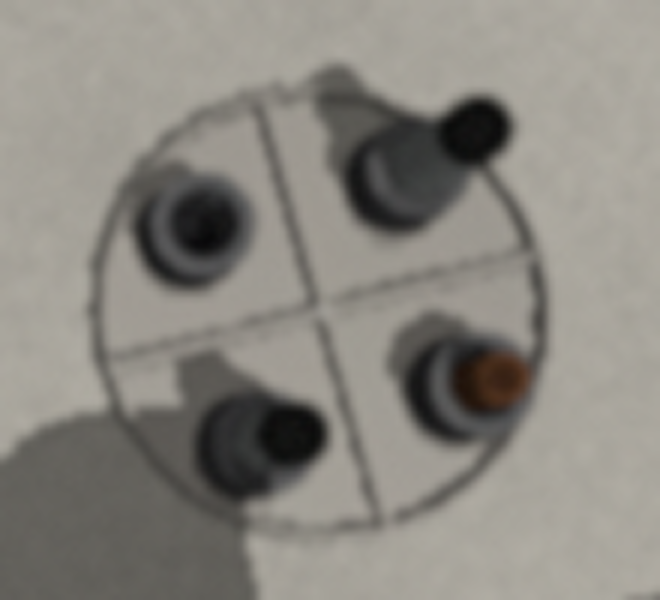

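Run:
```python
from h import *
t=load("top0.npz"); s=load("scene0.npz")
crop(s["frame"],120,130,350,310,3.4,"pics/sA.png")
def m(n,u,v,z,A=True):
    k,x0,y0=(4.4,100,130) if A else (6,290,150)
    P=plane(ray(t,((u+.5)/k-.5+x0,(v+.5)/k-.5+y0)),z)[0]; print(n,P.round(1), "reach",np.hypot(*P[:2]).round(0),"scene",proj(s,P).round(1)[0]); return P[:2]
L=m("long",602,402,170);S=m("short",196,343,130);sh=m("shaker",722,430,150);ju=m("juice",475,372,150);r=m("red",317,367,120);w=m("silver",75,312,120)
for p,q in [(L,sh),(L,ju),(S,r),(S,w)]: print(np.linalg.norm(p-q))
st=m("stump",498,378,113,0);fl=m("flong",476,129,200,0);fs=m("fshort",290,432,160,0);e=m("empty",207,222,70,0)
print((st+e)/2,(fl+fs)/2,np.linalg.norm(st-e),np.linalg.norm(fl-fs))
for p,q in [(st,fl),(st,fs),(e,fl),(e,fs)]: print(np.linalg.norm(p-q))
T=np.array([m("c",*c,45) for c in [(485,95),(675,70),(702,241),(510,268)]]); print(T.mean(0),np.linalg.norm(T-np.roll(T,1,0),axis=1))
```

```text
long [486.4 113.2 170. ] reach 499.0 scene [254.4 164.7]
short [532.1 394.6 130. ] reach 662.0 scene [317.8 149.1]
shaker [467.6  32.8 150. ] reach 469.0 scene [231.8 177.4]
juice [508.7 200.1 150. ] reach 547.0 scene [277.5 162.3]
red [515.4 312.9 120. ] reach 603.0 scene [299.6 158. ]
silver [555.5 481.4 120. ] reach 735.0 scene [336.4 145.5]
82.52084905176659
89.77481561276137
83.39133735554924
89.96508758431916
stump [ 510.6 -303.8  113. ] reach 594.0 scene [146.5 248.8]
flong [ 626.1 -275.4  200. ] reach 684.0 scene [177.4 244.3]
fshort [ 481.8 -187.4  160. ] reach 517.0 scene [175.3 209.4]
empty [ 598.3 -163.2   70. ] reach 620.0 scene [211.1 250. ]
[ 554.4892151  -233.51348966] [ 553.97654959 -231.40995346] 165.73767919990286 168.98346731014735
118.93450107303735
119.90785900165797
115.57767287225568
119.00265808076578
c [722.1 204.1  45. ] reach 750.0 scene [325.4 216.5]
c [739.7  62.6  45. ] reach 742.0 scene [301.6 241.9]
c [610.9  43.9  45. ] reach 612.0 scene [265.8 222.9]
c [592.2 185.5  45. ] reach 621.0 scene [290.9 200. ]
[666.22544369 124.03373529] [131.18559699 142.65810828 130.19996062 142.87723664]
```

View pics/sA.png

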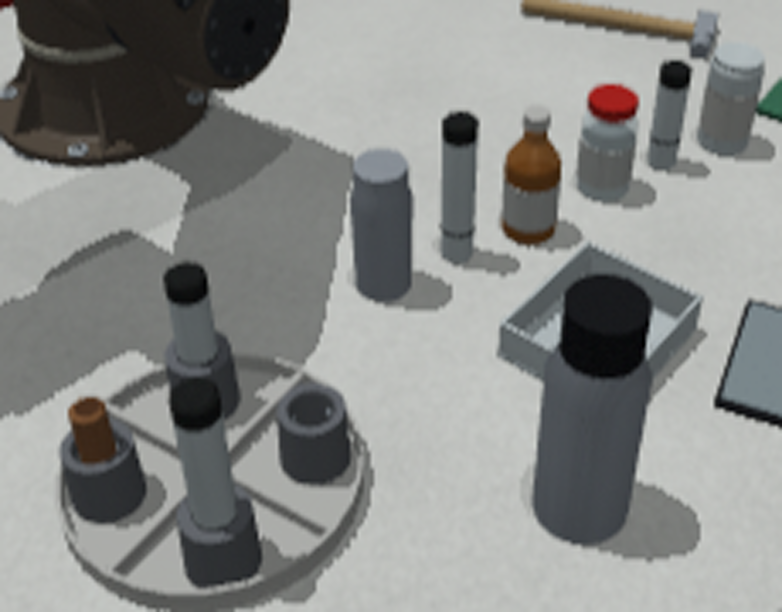

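>>> send_rows:
  plan:
    - {"dx": 328,"dy": 293,"dz": 50,"wz": 1.032,"grip": 1}
    - {"dx": 328,"dy": 293,"dz": 50,"wz": 1.032,"grip": 1}
    - {"dx": 328,"dy": 293,"dz": 50,"wz": 1.032,"grip": 1}
    - {"dx": 328,"dy": 293,"dz": 50,"wz": 1.032,"grip": 1}
    - {"dx": 328,"dy": 293,"dz": 50,"wz": 1.032,"grip": 1}
    - {"dx": 328,"dy": 293,"dz": 50,"wz": 1.032,"grip": 1}
    - {"dx": 328,"dy": 293,"dz": 50,"wz": 1.032,"grip": 1}
    - {"dx": 328,"dy": 293,"dz": 50,"wz": 1.032,"grip": 1}

```text
invalid input
```

>>> send_rows:
  plan:
    - {"dx": 0,"dy": 0,"dz": 20,"wx": 0,"wy": 0,"wz": 0,"grip": 1}
  force: 40

```text
clock: 0.23
eef_pos: [181.9, -596.6, 247.9]
eef_rot: [[0.957, 0.291, -0.001], [0.291, -0.957, 0.006], [0.001, -0.006, -1.0]]
contact_force: [-0.6, 1.0, -0.5]
finger_gap: 85.3
```

>>> send_rows:
  plan:
    - {"dx": 328,"dy": 293,"dz": 50,"wx": 0,"wy": 0,"wz": 1.032,"grip": 1}
    - {"dx": 328,"dy": 293,"dz": 50,"wx": 0,"wy": 0,"wz": 1.032,"grip": 1}
    - {"dx": 328,"dy": 293,"dz": 50,"wx": 0,"wy": 0,"wz": 1.032,"grip": 1}
    - {"dx": 328,"dy": 293,"dz": 50,"wx": 0,"wy": 0,"wz": 1.032,"grip": 1}
    - {"dx": 328,"dy": 293,"dz": 50,"wx": 0,"wy": 0,"wz": 1.032,"grip": 1}
    - {"dx": 328,"dy": 293,"dz": 50,"wx": 0,"wy": 0,"wz": 1.032,"grip": 1}
    - {"dx": 328,"dy": 293,"dz": 50,"wx": 0,"wy": 0,"wz": 1.032,"grip": 1}
    - {"dx": 328,"dy": 293,"dz": 50,"wx": 0,"wy": 0,"wz": 1.032,"grip": 1}

```text
clock: 0.9
eef_pos: [430.4, -375.5, 289.2]
eef_rot: [[0.266, 0.964, -0.0], [0.964, -0.266, 0.0], [0.0, -0.0, -1.0]]
contact_force: [0.8, -0.3, -0.1]
finger_gap: 85.6
```

>>> send_rows:
  plan:
    - {"dx": 81,"dy": 72,"dz": 11,"wx": 0,"wy": 0,"wz": 0.03,"grip": 1}
    - {"dx": 81,"dy": 72,"dz": 11,"wx": 0,"wy": 0,"wz": 0.03,"grip": 1}
    - {"dx": 81,"dy": 72,"dz": 11,"wx": 0,"wy": 0,"wz": 0.03,"grip": 1}
    - {"dx": 81,"dy": 72,"dz": 11,"wx": 0,"wy": 0,"wz": 0.03,"grip": 1}
    - {"dx": 81,"dy": 72,"dz": 11,"wx": 0,"wy": 0,"wz": 0.03,"grip": 1}

```text
clock: 1.32
eef_pos: [511.0, -304.1, 299.7]
eef_rot: [[0.24, 0.971, -0.0], [0.971, -0.24, 0.0], [0.0, -0.0, -1.0]]
contact_force: [0.4, -0.3, 0.3]
finger_gap: 85.3
```

```bash
cat > snap.py <<'E'
import sys
from cell import env, optics
from h import *
tag=sys.argv[1]; s=env.read_state(); c=optics.read_camera("wrist")
np.savez(tag+".npz",pos=s["eef_pos"],rot=s["eef_rot"],**c)
f=cv2.resize(c["frame"],None,fx=1.55,fy=1.55,interpolation=cv2.INTER_CUBIC)
cv2.imwrite(f"pics/{tag}.png",f[:,:,::-1]); print(s["clock"],s["eef_pos"],s["contact_force"],s["finger_gap"])
E
python3 snap.py w1
```

```text
1.3167 [ 510.97233498 -304.08386698  299.71235103] [ 0.38330315 -0.278734    0.33948312] 85.3182640809239
```

View pics/w1.png

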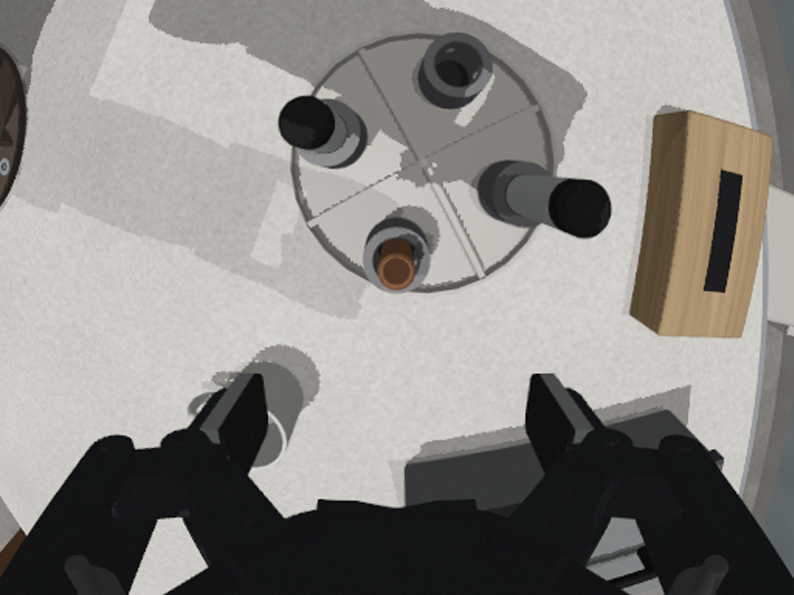

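```bash
cat > wm.py <<'E'
from h import *
def W(tag,pts):
    c=load(tag+".npz"); out={}
    for n,(u,v,z) in pts.items():
        P=plane(wray(c,((u+.5)/1.55-.5,(v+.5)/1.55-.5),c["pos"],c["rot"]),z)[0]; out[n]=P[:2]; print(n,P.round(1))
    return out
E
python3 - <<'E'
from wm import *
o=W("w1",dict(stump=(396,272,113),fl=(581,208,200),fs=(307,123,160),e=(455,66,70)))
print((o["stump"]+o["e"])/2,(o["fl"]+o["fs"])/2)
for a,b in [("stump","e"),("fl","fs"),("stump","fl"),("stump","fs"),("e","fl"),("e","fs")]: print(a,b,np.linalg.norm(o[a]-o[b]))
E
```

```text
stump [ 509.2 -307.5  113. ]
fl [ 622.  -276.5  200. ]
fs [ 481.7 -193.3  160. ]
e [ 593.  -163.2   70. ]
[ 551.09545604 -235.32203874] [ 551.85102543 -234.89038939]
stump e 166.92759691112047
fl fs 163.06491194009342
stump fl 116.9876336134169
stump fs 117.44885932725782
e fl 116.97431209668791
e fs 115.30258572712384
```

>>> send_rows:
  plan:
    - {"dx": -2,"dy": -2,"dz": -140,"wx": 0,"wy": 0,"wz": 0,"grip": 1}
    - {"dx": -2,"dy": -2,"dz": -140,"wx": 0,"wy": 0,"wz": 0,"grip": 1}
    - {"dx": -2,"dy": -2,"dz": -140,"wx": 0,"wy": 0,"wz": 0,"grip": 1}
    - {"dx": -2,"dy": -2,"dz": -140,"wx": 0,"wy": 0,"wz": 0,"grip": 1}
    - {"dx": -2,"dy": -2,"dz": -140,"wx": 0,"wy": 0,"wz": 0,"grip": 1}
    - {"dx": -2,"dy": -2,"dz": -140,"wx": 0,"wy": 0,"wz": 0,"grip": 1}

```text
clock: 1.87
eef_pos: [507.6, -308.2, 159.9]
eef_rot: [[0.244, 0.97, -0.001], [0.97, -0.244, 0.001], [0.0, -0.001, -1.0]]
contact_force: [0.0, 0.7, 0.3]
finger_gap: 85.2
```

```bash
python3 snap.py w2
```

```text
1.8667 [ 507.56132644 -308.15382418  159.87241061] [0.02057304 0.68129309 0.28194324] 85.23457122167167
```

View pics/w2.png

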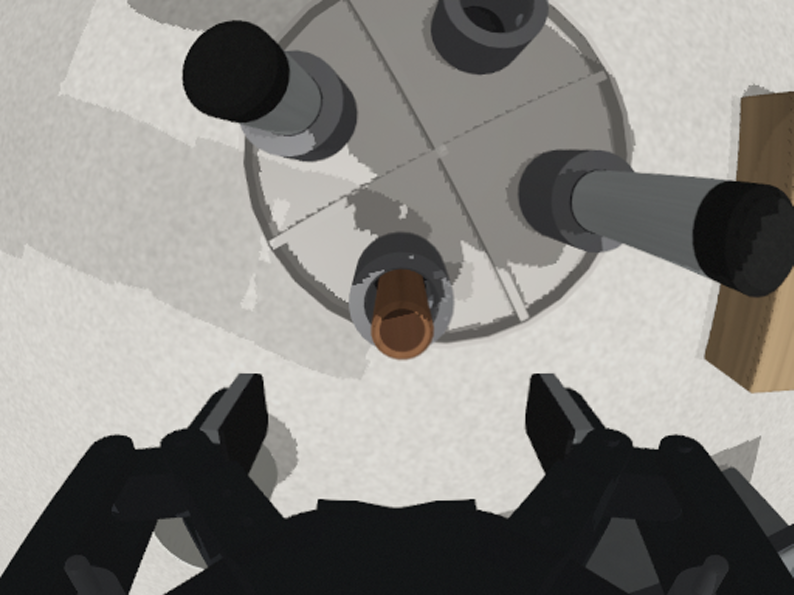

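Run:
```python
from wm import *
o=W("w2",dict(stump=(402,329,113),fs=(235,71,160),left=(350,295,70),right=(453,295,70)))
```

```text
stump [ 510.  -305.9  113. ]
fs [ 483.1 -194.   160. ]
left [ 484.8 -296.2   70. ]
right [ 537.2 -309.3   70. ]
```

>>> send_rows:
  plan:
    - {"dx": 2,"dy": 2,"dz": -30,"wx": 0,"wy": 0,"wz": 0,"grip": 1}
    - {"dx": 2,"dy": 2,"dz": -60,"wx": 0,"wy": 0,"wz": 0,"grip": 1}
    - {"dx": 2,"dy": 2,"dz": -82,"wx": 0,"wy": 0,"wz": 0,"grip": 1}
    - {"dx": 2,"dy": 2,"dz": -82,"wx": 0,"wy": 0,"wz": 0,"grip": 1}
    - {"dx": 2,"dy": 2,"dz": -82,"wx": 0,"wy": 0,"wz": 0,"grip": -1}
    - {"dx": 2,"dy": 2,"dz": -82,"wx": 0,"wy": 0,"wz": 0,"grip": -1}
    - {"dx": 2,"dy": 2,"dz": -82,"wx": 0,"wy": 0,"wz": 0,"grip": -1}
    - {"dx": 2,"dy": 2,"dz": -82,"wx": 0,"wy": 0,"wz": 0,"grip": -1}
  force: 40

```text
clock: 2.58
eef_pos: [510.8, -305.7, 79.8]
eef_rot: [[0.243, 0.97, 0.002], [0.97, -0.243, -0.002], [-0.001, 0.003, -1.0]]
contact_force: [-0.3, -0.3, -0.8]
finger_gap: 38.8
```

```bash
python3 snap.py w3
```

```text
2.5833 [ 510.8002674  -305.71025712   79.77015577] [-0.2500804  -0.31703144 -0.82135974] 38.7855355974706
```

View pics/w3.png

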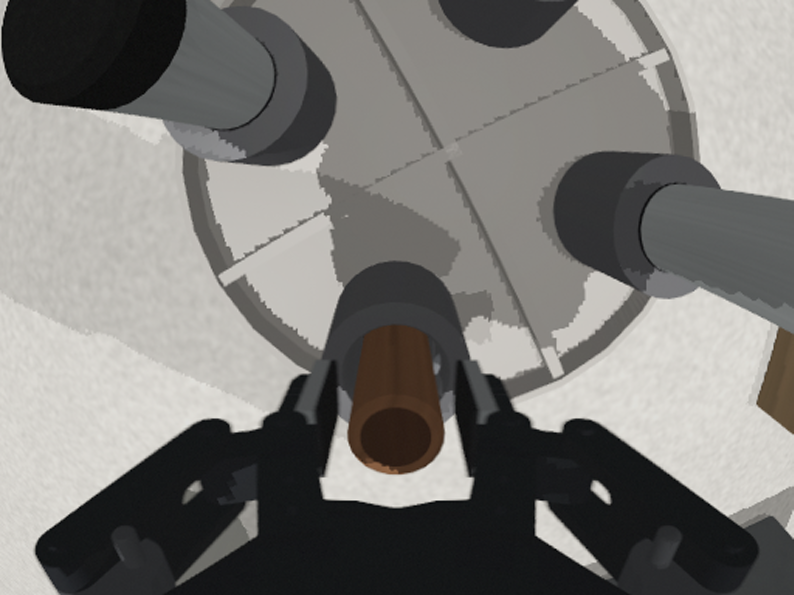

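>>> send_rows:
  plan:
    - {"dx": 0,"dy": 0,"dz": 0,"wx": 0,"wy": 0,"wz": 0,"grip": -1}
    - {"dx": 0,"dy": 0,"dz": 0,"wx": 0,"wy": 0,"wz": 0,"grip": -1}
    - {"dx": 0,"dy": 0,"dz": 0,"wx": 0,"wy": 0,"wz": 0,"grip": -1}
    - {"dx": 0,"dy": 0,"dz": 0,"wx": 0,"wy": 0,"wz": 0,"grip": -1}
    - {"dx": 0,"dy": 0,"dz": 0,"wx": 0,"wy": 0,"wz": 0,"grip": -1}
    - {"dx": 0,"dy": 0,"dz": 15,"wx": 0,"wy": 0,"wz": 0,"grip": -1}
    - {"dx": 0,"dy": 0,"dz": 30,"wx": 0,"wy": 0,"wz": 0,"grip": -1}

```text
clock: 3.22
eef_pos: [510.0, -305.0, 108.3]
eef_rot: [[0.243, 0.97, -0.001], [0.97, -0.243, 0.001], [0.0, -0.001, -1.0]]
contact_force: [0.2, 0.2, 0.7]
finger_gap: 26.8
```

>>> send_rows:
  plan:
    - {"dx": 0,"dy": 0,"dz": 40,"wx": 0,"wy": 0,"wz": 0,"grip": -1}
    - {"dx": 0,"dy": 0,"dz": 80,"wx": 0,"wy": 0,"wz": 0,"grip": -1}
    - {"dx": 0,"dy": 0,"dz": 120,"wx": 0,"wy": 0,"wz": 0,"grip": -1}
    - {"dx": 0,"dy": 0,"dz": 160,"wx": 0,"wy": 0,"wz": 0,"grip": -1}
    - {"dx": 0,"dy": 0,"dz": 195,"wx": 0,"wy": 0,"wz": 0,"grip": -1}
    - {"dx": 14,"dy": 38,"dz": 195,"wx": 0,"wy": 0,"wz": 0,"grip": -1}
    - {"dx": 28,"dy": 77,"dz": 195,"wx": 0,"wy": 0,"wz": 0,"grip": -1}
    - {"dx": 42,"dy": 115,"dz": 195,"wx": 0,"wy": 0,"wz": 0,"grip": -1}

```text
clock: 3.88
eef_pos: [552.2, -189.1, 304.2]
eef_rot: [[0.244, 0.97, 0.002], [0.97, -0.244, -0.001], [-0.0, 0.002, -1.0]]
contact_force: [1.8, 0.2, -0.5]
finger_gap: 26.9
```

>>> send_rows:
  plan:
    - {"dx": 14,"dy": 38,"dz": 0,"wx": 0,"wy": 0,"wz": 0,"grip": -1}
    - {"dx": 28,"dy": 77,"dz": 0,"wx": 0,"wy": 0,"wz": 0,"grip": -1}
    - {"dx": 42,"dy": 115,"dz": 0,"wx": 0,"wy": 0,"wz": 0,"grip": -1}
    - {"dx": 56,"dy": 154,"dz": 0,"wx": 0,"wy": 0,"wz": 0,"grip": -1}
    - {"dx": 70,"dy": 192,"dz": 0,"wx": 0,"wy": 0,"wz": 0,"grip": -1}
    - {"dx": 84,"dy": 231,"dz": 0,"wx": 0,"wy": 0,"wz": 0,"grip": -1}
    - {"dx": 98,"dy": 269,"dz": 0,"wx": 0,"wy": 0,"wz": 0,"grip": -1}
    - {"dx": 112,"dy": 307,"dz": 0,"wx": 0,"wy": 0,"wz": 0,"grip": -1}

```text
clock: 4.55
eef_pos: [664.3, 118.9, 303.6]
eef_rot: [[0.242, 0.97, 0.001], [0.97, -0.242, -0.0], [0.0, 0.001, -1.0]]
contact_force: [-0.1, -0.8, 0.1]
finger_gap: 26.6
```

```bash
python3 snap.py w4
```

```text
4.55 [664.34272071 118.9148418  303.62200107] [-0.09414758 -0.77255252  0.06311096] 26.565740843272685
```

View pics/w4.png

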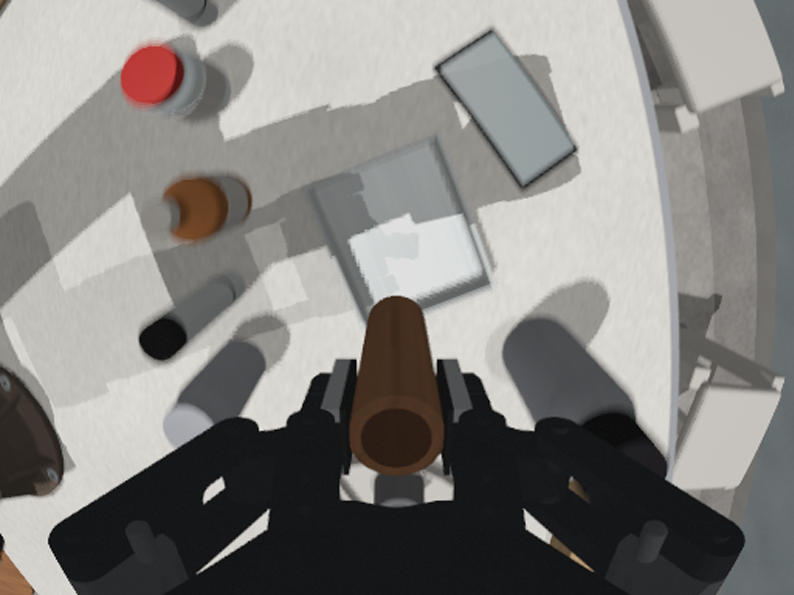

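Run:
```python
from wm import *
o=W("w4",dict(a=(312,188,45),b=(434,138,45),c=(489,283,45),d=(366,321,45),long=(163,339,170),shaker=(185,425,150),red=(152,75,120)))
print(sum(o[k] for k in "abcd")/4)
```

```text
a [606.  190.6  45. ]
b [718.8 206.6  45. ]
c [738.4  69.5  45. ]
d [620.8  61.5  45. ]
long [495.3 121.7 170. ]
shaker [468.3  43.  150. ]
red [520.1 314.5 120. ]
[670.99662671 132.05276522]
```

>>> send_rows:
  plan:
    - {"dx": 3,"dy": 7,"dz": -40,"wx": 0,"wy": 0,"wz": 0,"grip": -1}
    - {"dx": 3,"dy": 7,"dz": -80,"wx": 0,"wy": 0,"wz": 0,"grip": -1}
    - {"dx": 3,"dy": 7,"dz": -120,"wx": 0,"wy": 0,"wz": 0,"grip": -1}
    - {"dx": 3,"dy": 7,"dz": -160,"wx": 0,"wy": 0,"wz": 0,"grip": -1}
    - {"dx": 3,"dy": 7,"dz": -195,"wx": 0,"wy": 0,"wz": 0,"grip": -1}
    - {"dx": 3,"dy": 7,"dz": -215,"wx": 0,"wy": 0,"wz": 0,"grip": -1}
    - {"dx": 3,"dy": 7,"dz": -220,"wx": 0,"wy": 0,"wz": 0,"grip": -1}
    - {"dx": 3,"dy": 7,"dz": -222,"wx": 0,"wy": 0,"wz": 0,"grip": -1}

```text
clock: 5.27
eef_pos: [667.0, 123.7, 80.3]
eef_rot: [[0.243, 0.97, -0.002], [0.97, -0.243, -0.0], [-0.001, -0.001, -1.0]]
contact_force: [-0.5, 0.4, 0.0]
finger_gap: 26.6
```

>>> send_rows:
  plan:
    - {"dx": 0,"dy": 0,"dz": -3,"wx": 0,"wy": 0,"wz": 0,"grip": -1}
    - {"dx": 0,"dy": 0,"dz": -4,"wx": 0,"wy": 0,"wz": 0,"grip": -1}
    - {"dx": 0,"dy": 0,"dz": -4,"wx": 0,"wy": 0,"wz": 0,"grip": -1}

```text
clock: 5.52
eef_pos: [667.8, 123.8, 78.5]
eef_rot: [[0.243, 0.97, 0.002], [0.97, -0.243, 0.0], [0.001, 0.002, -1.0]]
contact_force: [-0.2, 0.5, -0.7]
finger_gap: 26.8
```

```bash
python3 snap.py w5
```

```text
5.5167 [667.7786871  123.82569183  78.46848258] [-0.21971315  0.47400618 -0.66327344] 26.848326842079736
```

View pics/w5.png

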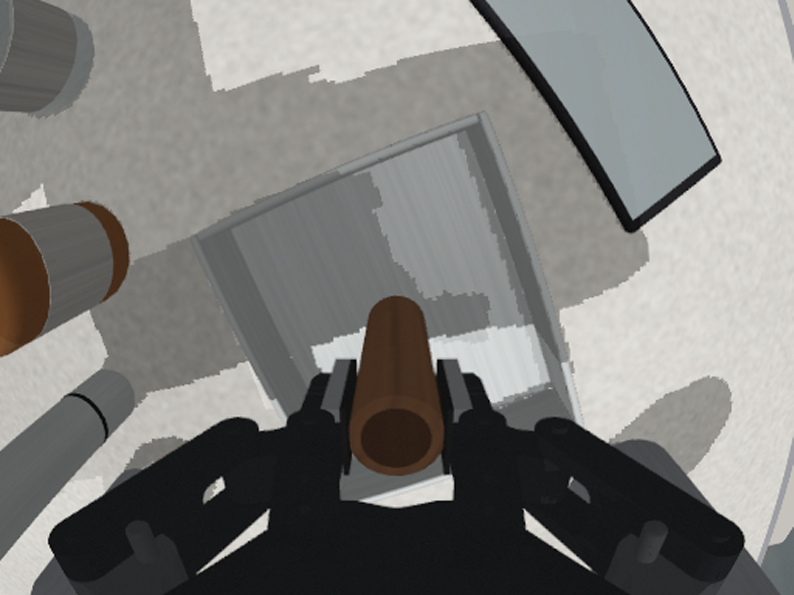

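>>> send_rows:
  plan:
    - {"dx": 0,"dy": 0,"dz": -2,"wx": 0,"wy": 0,"wz": 0,"grip": -1}
    - {"dx": 0,"dy": 0,"dz": -2,"wx": 0,"wy": 0,"wz": 0,"grip": -1}
    - {"dx": 0,"dy": 0,"dz": -2,"wx": 0,"wy": 0,"wz": 0,"grip": 0.2}
    - {"dx": 0,"dy": 0,"dz": -2,"wx": 0,"wy": 0,"wz": 0,"grip": 1}
    - {"dx": 0,"dy": 0,"dz": -2,"wx": 0,"wy": 0,"wz": 0,"grip": 1}
    - {"dx": 0,"dy": 0,"dz": -2,"wx": 0,"wy": 0,"wz": 0,"grip": 1}
    - {"dx": 0,"dy": 0,"dz": -2,"wx": 0,"wy": 0,"wz": 0,"grip": 1}
    - {"dx": 0,"dy": 0,"dz": -2,"wx": 0,"wy": 0,"wz": 0,"grip": 1}

```text
clock: 6.23
eef_pos: [667.2, 123.8, 75.0]
eef_rot: [[0.243, 0.97, 0.0], [0.97, -0.243, -0.0], [-0.0, 0.0, -1.0]]
contact_force: [-0.8, -0.2, -0.2]
finger_gap: 85.5
```

>>> send_rows:
  plan:
    - {"dx": 0,"dy": 0,"dz": 30,"wx": 0,"wy": 0,"wz": 0,"grip": 1}
    - {"dx": 0,"dy": 0,"dz": 70,"wx": 0,"wy": 0,"wz": 0,"grip": 1}
    - {"dx": 0,"dy": 0,"dz": 110,"wx": 0,"wy": 0,"wz": 0,"grip": 1}
    - {"dx": 0,"dy": 0,"dz": 150,"wx": 0,"wy": 0,"wz": 0,"grip": 1}
    - {"dx": 0,"dy": 0,"dz": 190,"wx": 0,"wy": 0,"wz": 0,"grip": 1}
    - {"dx": 0,"dy": 0,"dz": 225,"wx": 0,"wy": 0,"wz": 0,"grip": 1}

```text
clock: 6.73
eef_pos: [667.0, 123.8, 303.0]
eef_rot: [[0.243, 0.97, 0.002], [0.97, -0.243, 0.0], [0.001, 0.002, -1.0]]
contact_force: [0.2, 0.0, 0.2]
finger_gap: 85.3
```

```bash
python3 snap.py w6
```

```text
6.7333 [667.04715582 123.77148893 303.0183026 ] [0.18231861 0.0332426  0.17070316] 85.32437699380704
```

View pics/w6.png

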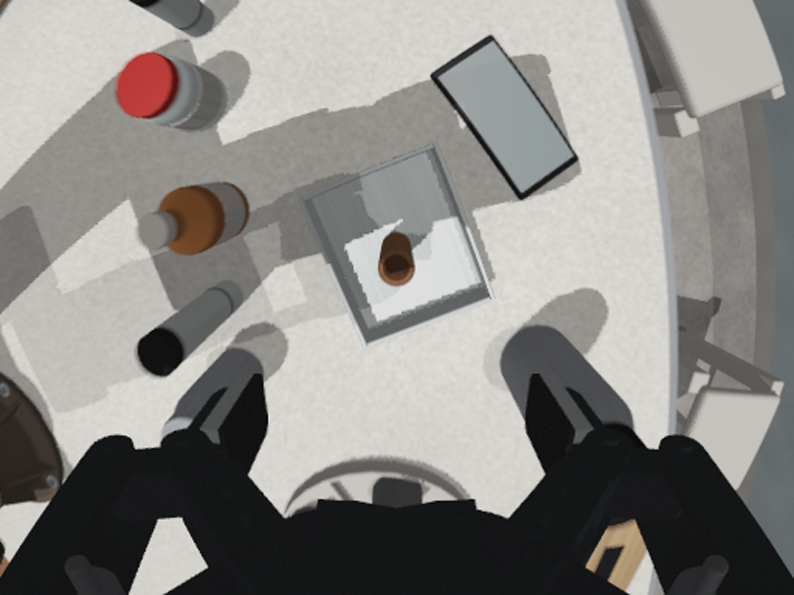

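>>> send_rows:
  plan:
    - {"dx": -40,"dy": -2,"dz": 0,"wx": 0,"wy": 0,"wz": 0,"grip": 1}
    - {"dx": -80,"dy": -4,"dz": 0,"wx": 0,"wy": 0,"wz": 0,"grip": 1}
    - {"dx": -120,"dy": -6,"dz": 0,"wx": 0,"wy": 0,"wz": 0,"grip": 1}
    - {"dx": -160,"dy": -8,"dz": 0,"wx": 0,"wy": 0,"wz": 0,"grip": 1}
    - {"dx": -179,"dy": -9,"dz": 0,"wx": 0,"wy": 0,"wz": 0,"grip": 1}
    - {"dx": -179,"dy": -9,"dz": 0,"wx": 0,"wy": 0,"wz": 0,"grip": 1}

```text
clock: 7.28
eef_pos: [484.7, 114.8, 300.6]
eef_rot: [[0.242, 0.97, -0.0], [0.97, -0.242, -0.0], [-0.0, -0.0, -1.0]]
contact_force: [0.7, 0.3, -1.0]
finger_gap: 86.1
```

```bash
python3 snap.py w7
```

```text
7.2833 [484.68627047 114.78073133 300.58455597] [ 0.65953803  0.27191797 -1.03654743] 86.13367822161305
```

View pics/w7.png

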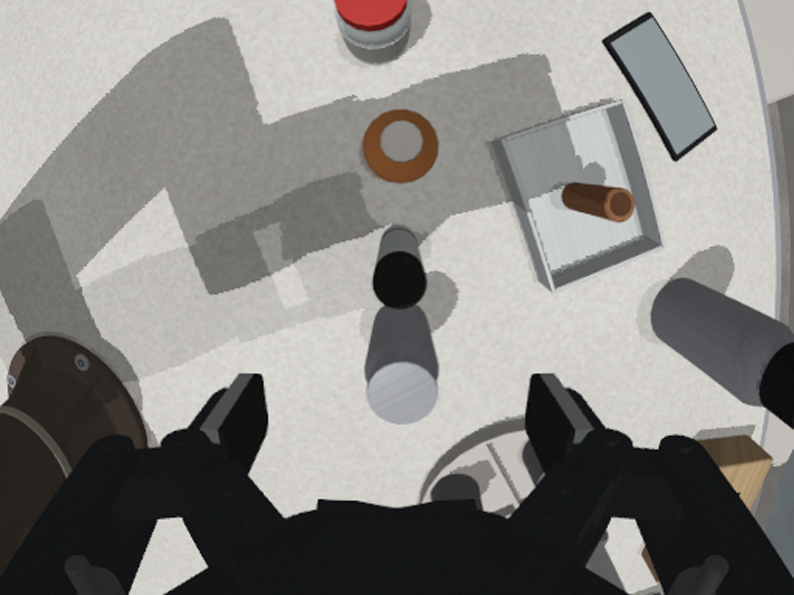

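Run:
```python
from wm import *
o=W("w7",dict(long=(399.5,280,170),shaker=(402,393,150),juice=(401,141,150)))
for k in("shaker","juice"): print(np.linalg.norm(o["long"]-o[k]))
```

```text
long [486.9 118.4 170. ]
shaker [467.8  32.8 150. ]
juice [508.3 200.4 150. ]
87.7381208176523
84.75800792202698
```

>>> send_rows:
  plan:
    - {"dx": 2,"dy": 1,"dz": -40,"wx": 0,"wy": 0,"wz": 0,"grip": 1}
    - {"dx": 2,"dy": 1,"dz": -80,"wx": 0,"wy": 0,"wz": 0,"grip": 1}
    - {"dx": 2,"dy": 1,"dz": -110,"wx": 0,"wy": 0,"wz": 0,"grip": 1}
    - {"dx": 2,"dy": 1,"dz": -110,"wx": 0,"wy": 0,"wz": 0,"grip": 1}
    - {"dx": 2,"dy": 1,"dz": -110,"wx": 0,"wy": 0,"wz": 0,"grip": 1}

```text
clock: 7.75
eef_pos: [490.8, 115.7, 189.3]
eef_rot: [[0.243, 0.97, -0.002], [0.97, -0.243, -0.0], [-0.001, -0.002, -1.0]]
contact_force: [0.4, -0.4, 0.8]
finger_gap: 85.5
```

```bash
python3 snap.py w8
```

```text
7.75 [490.81168244 115.73872864 189.34735717] [ 0.38795055 -0.44533032  0.83088196] 85.49221965796433
```

View pics/w8.png

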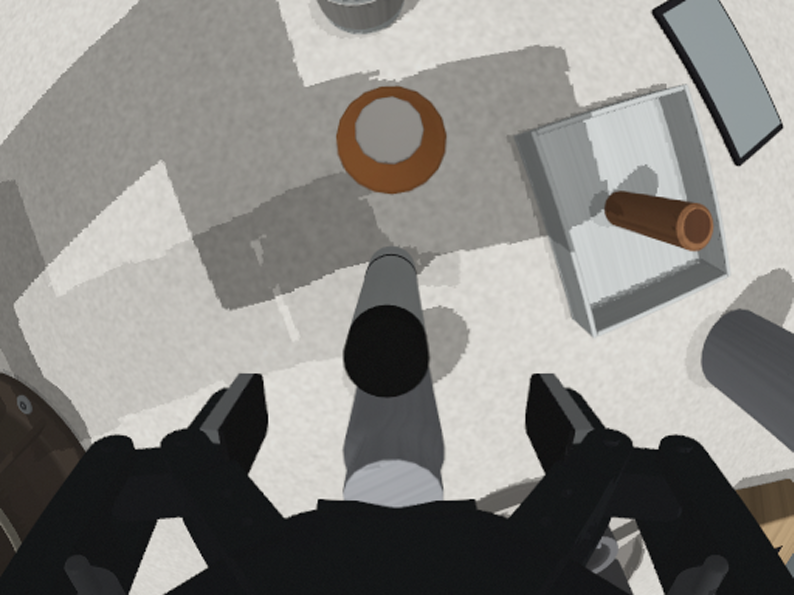

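Run:
```python
from wm import *
W("w8",dict(long=(386.5,351,170),juice=(390,130,150)))
```

```text
long [487.5 120.5 170. ]
juice [508.6 200.4 150. ]
```

>>> send_rows:
  plan:
    - {"dx": -3,"dy": 2,"dz": -30,"wx": 0,"wy": 0,"wz": 0,"grip": 1}
    - {"dx": -3,"dy": 2,"dz": -60,"wx": 0,"wy": 0,"wz": 0,"grip": 1}
    - {"dx": -3,"dy": 2,"dz": -68,"wx": 0,"wy": 0,"wz": 0,"grip": 1}
    - {"dx": -3,"dy": 2,"dz": -68,"wx": 0,"wy": 0,"wz": 0,"grip": 1}
    - {"dx": -3,"dy": 2,"dz": -68,"wx": 0,"wy": 0,"wz": 0,"grip": -1}
    - {"dx": -3,"dy": 2,"dz": -68,"wx": 0,"wy": 0,"wz": 0,"grip": -1}
    - {"dx": -3,"dy": 2,"dz": -68,"wx": 0,"wy": 0,"wz": 0,"grip": -1}
    - {"dx": -3,"dy": 2,"dz": -68,"wx": 0,"wy": 0,"wz": 0,"grip": -1}
  force: 50

```text
clock: 8.47
eef_pos: [487.8, 117.8, 123.2]
eef_rot: [[0.243, 0.97, 0.002], [0.97, -0.243, 0.0], [0.001, 0.002, -1.0]]
contact_force: [-0.0, -0.5, 0.4]
finger_gap: 38.7
```

>>> send_rows:
  plan:
    - {"dx": 0,"dy": 0,"dz": 0,"wx": 0,"wy": 0,"wz": 0,"grip": -1}
    - {"dx": 0,"dy": 0,"dz": 0,"wx": 0,"wy": 0,"wz": 0,"grip": -1}
    - {"dx": 0,"dy": 0,"dz": 0,"wx": 0,"wy": 0,"wz": 0,"grip": -1}
    - {"dx": 0,"dy": 0,"dz": 0,"wx": 0,"wy": 0,"wz": 0,"grip": -1}

```text
clock: 8.8
eef_pos: [487.7, 117.9, 123.2]
eef_rot: [[0.243, 0.97, 0.002], [0.97, -0.243, 0.0], [0.001, 0.002, -1.0]]
contact_force: [-0.9, 0.1, 9.8]
finger_gap: 32.8
```

```bash
python3 snap.py w9
```

```text
8.8 [487.69392415 117.88266393 123.18855986] [-0.93748362  0.06826437  9.76149179] 32.77731508293005
```

View pics/w9.png

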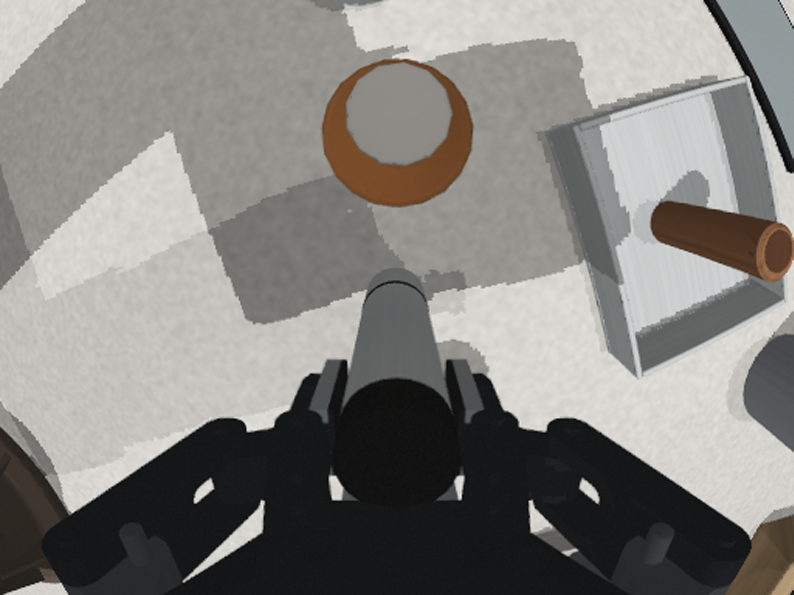

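>>> send_rows:
  plan:
    - {"dx": 0,"dy": 0,"dz": 0,"wx": 0,"wy": 0,"wz": 0,"grip": -1}
    - {"dx": 0,"dy": 0,"dz": 0,"wx": 0,"wy": 0,"wz": 0,"grip": -1}
    - {"dx": 0,"dy": 0,"dz": 40,"wx": 0,"wy": 0,"wz": 0,"grip": -1}
    - {"dx": 0,"dy": 0,"dz": 80,"wx": 0,"wy": 0,"wz": 0,"grip": -1}
    - {"dx": 0,"dy": 0,"dz": 120,"wx": 0,"wy": 0,"wz": 0,"grip": -1}
    - {"dx": 0,"dy": 0,"dz": 160,"wx": 0,"wy": 0,"wz": 0,"grip": -1}
    - {"dx": 0,"dy": 0,"dz": 200,"wx": 0,"wy": 0,"wz": 0,"grip": -1}
    - {"dx": 0,"dy": 0,"dz": 215,"wx": 0,"wy": 0,"wz": 0,"grip": -1}
  force: 80

```text
clock: 9.52
eef_pos: [487.8, 117.9, 342.9]
eef_rot: [[0.242, 0.97, 0.008], [0.97, -0.242, 0.001], [0.003, 0.007, -1.0]]
contact_force: [-0.2, -0.4, -0.6]
finger_gap: 32.5
```

```bash
python3 snap.py w10
python3 - <<'E'
from wm import *
W("w9",dict(leg=(397,442,170)))
W("w3",dict(st=(397,437,113)))
E
```

```text
9.5167 [487.83647    117.89686683 342.90379784] [-0.15019617 -0.39225225 -0.63608512] 32.46017977847707
leg [488.9 124.9 170. ]
st [ 510.2 -305.9  113. ]
```

View pics/w10.png

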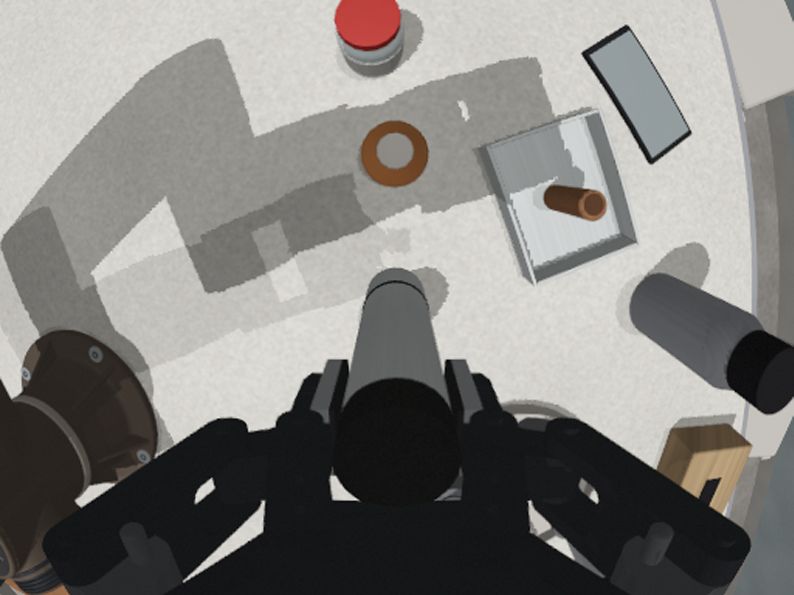

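Run:
```python
from wm import *
c=load("w9.npz")
crop(c["frame"],200,160,312,340,4,"pics/w9c.png")
o=W("w9",dict(farring=(396,281,40),farbot=(396,268,0),l=(365,296,40),r=(427,296,40),boundary=(397,377,150)))
print(o["farring"]-17*np.array([.243,.97]),o["farbot"]-17*np.array([.243,.97]),o["boundary"]-17*np.array([.243,.97]))
```

```text
farring [490.8 132.9  40. ]
farbot [490.3 130.9   0. ]
l [473.6 129.1  40. ]
r [504.2 121.4  40. ]
boundary [490.9 132.8 150. ]
[486.61963396 116.37921553] [486.16744875 114.39351144] [486.77913395 116.34498481]
```

View pics/w9c.png

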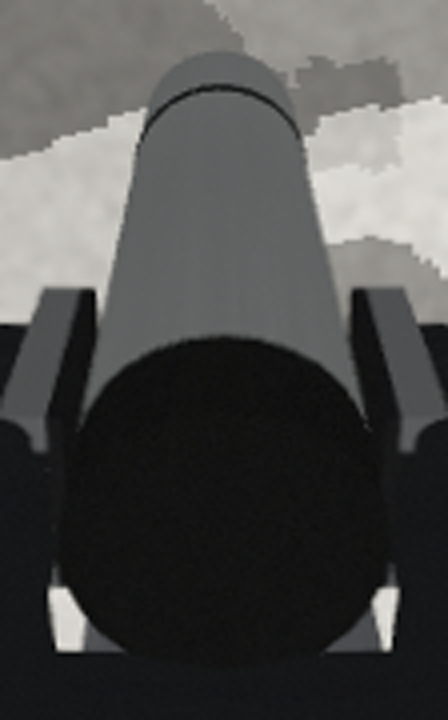

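>>> send_rows:
  plan:
    - {"dx": 2,"dy": -40,"dz": 0,"wx": 0,"wy": 0,"wz": 0,"grip": -1}
    - {"dx": 4,"dy": -80,"dz": 0,"wx": 0,"wy": 0,"wz": 0,"grip": -1}
    - {"dx": 6,"dy": -120,"dz": 0,"wx": 0,"wy": 0,"wz": 0,"grip": -1}
    - {"dx": 8,"dy": -160,"dz": 0,"wx": 0,"wy": 0,"wz": 0,"grip": -1}
    - {"dx": 10,"dy": -200,"dz": 0,"wx": 0,"wy": 0,"wz": 0,"grip": -1}
    - {"dx": 12,"dy": -240,"dz": 0,"wx": 0,"wy": 0,"wz": 0,"grip": -1}
    - {"dx": 14,"dy": -280,"dz": 0,"wx": 0,"wy": 0,"wz": 0,"grip": -1}
    - {"dx": 16,"dy": -320,"dz": 0,"wx": 0,"wy": 0,"wz": 0,"grip": -1}

```text
clock: 10.23
eef_pos: [502.6, -204.1, 336.5]
eef_rot: [[0.243, 0.97, -0.0], [0.97, -0.243, 0.0], [0.0, -0.001, -1.0]]
contact_force: [1.2, -0.3, -1.4]
finger_gap: 32.0
```

>>> send_rows:
  plan:
    - {"dx": 3,"dy": -40,"dz": 0,"wx": 0,"wy": 0,"wz": 0,"grip": -1}
    - {"dx": 5,"dy": -75,"dz": 0,"wx": 0,"wy": 0,"wz": 0,"grip": -1}
    - {"dx": 7,"dy": -101,"dz": -20,"wx": 0,"wy": 0,"wz": 0,"grip": -1}
    - {"dx": 7,"dy": -101,"dz": -60,"wx": 0,"wy": 0,"wz": 0,"grip": -1}
    - {"dx": 7,"dy": -101,"dz": -100,"wx": 0,"wy": 0,"wz": 0,"grip": -1}
    - {"dx": 7,"dy": -101,"dz": -110,"wx": 0,"wy": 0,"wz": 0,"grip": -1}
    - {"dx": 7,"dy": -101,"dz": -110,"wx": 0,"wy": 0,"wz": 0,"grip": -1}
    - {"dx": 7,"dy": -101,"dz": -110,"wx": 0,"wy": 0,"wz": 0,"grip": -1}

```text
clock: 10.9
eef_pos: [510.7, -303.3, 228.1]
eef_rot: [[0.242, 0.97, 0.0], [0.97, -0.242, -0.0], [-0.0, 0.0, -1.0]]
contact_force: [0.5, 0.3, -0.3]
finger_gap: 32.6
```

```bash
python3 snap.py w11
python3 - <<'E'
from cell import optics
from h import *
for n in ("scene","top"):
    c=optics.read_camera(n); np.savez(n+"1.npz",**c)
    crop(c["frame"],*((100,140,260,310) if n=="scene" else (290,150,400,250)),4.5,f"pics/{n}1.png")
E
```

```text
10.9 [ 510.66302302 -303.27730717  228.05335493] [ 0.46561818  0.31568943 -0.34448588] 32.62475270655012
```

View pics/w11.png

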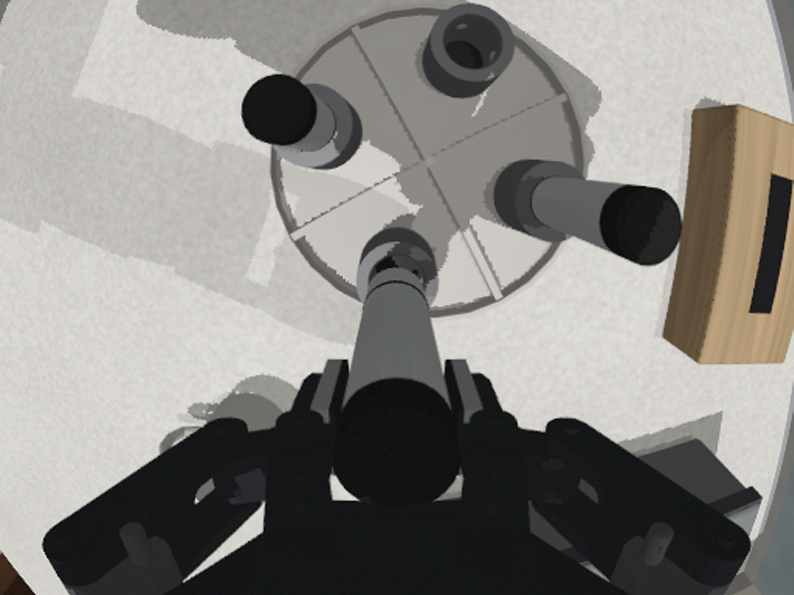

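View pics/scene1.png

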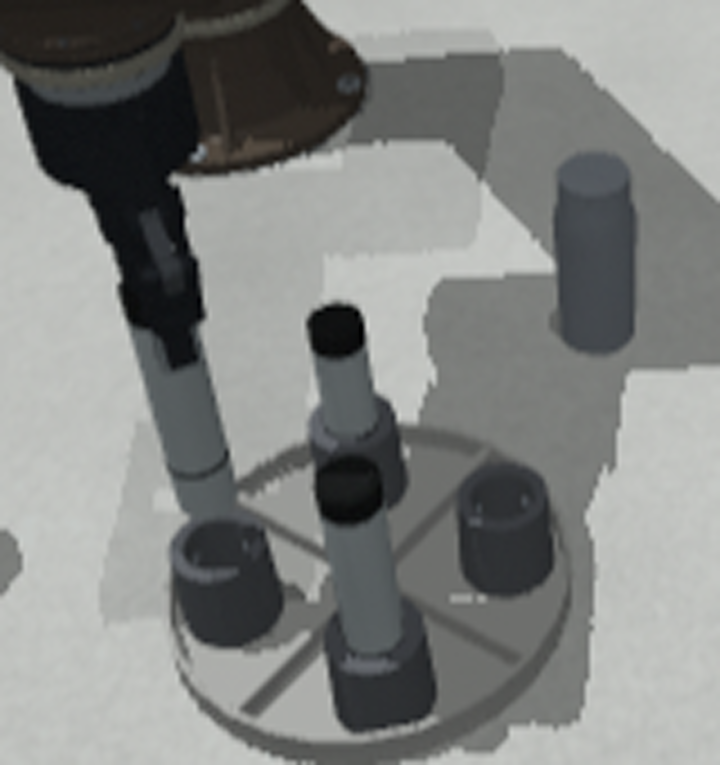

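Run:
```python
from wm import *
s=load("scene1.npz")
def S(u,v,z):return plane(ray(s,((u+.5)/4.5-.5+100,(v+.5)/4.5-.5+140)),z)[0]
print("mouth",S(221,547,70),"ring",S(198,464,145))
print("emouth",S(503,497,70),"fs",S(335,326,160),"fl",S(349,485,200))
e=W("w11",dict(fring=(396,281,145),e=(469,44,70),l=(356,280,70),r=(438,280,70)))
print(e["fring"]-17*np.array([.243,.97]))
c=load("w11.npz"); crop(c["frame"],210,120,310,220,6,"pics/w11c.png")
crop(c["frame"],250,0,350,80,6,"pics/w11d.png")
```

```text
mouth [ 514.27916433 -308.01906226   70.        ] ring [ 516.83872498 -309.42298076  145.        ]
emouth [ 598.99092514 -162.65136521   70.        ] fs [ 488.50176127 -196.10892867  160.        ] fl [ 633.55105885 -281.33155037  200.        ]
fring [ 513.6 -288.3  145. ]
e [ 593.3 -163.3   70. ]
l [ 483.1 -299.2   70. ]
r [ 536.6 -312.5   70. ]
[ 509.46495015 -304.78465133]
```

View pics/w11c.png

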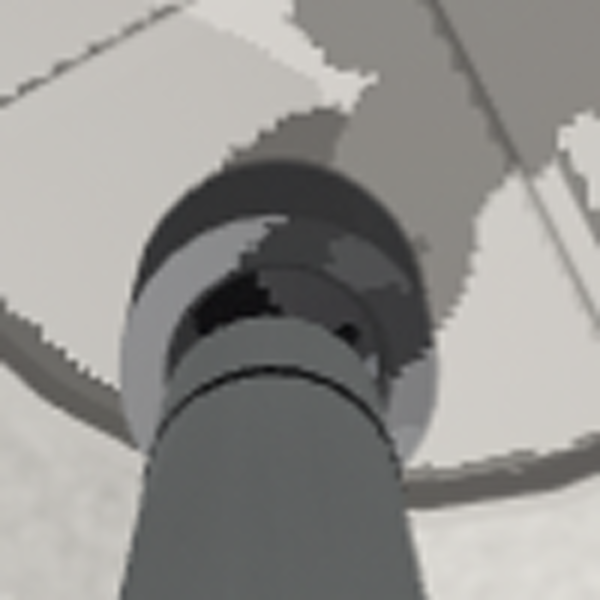

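View pics/top1.png

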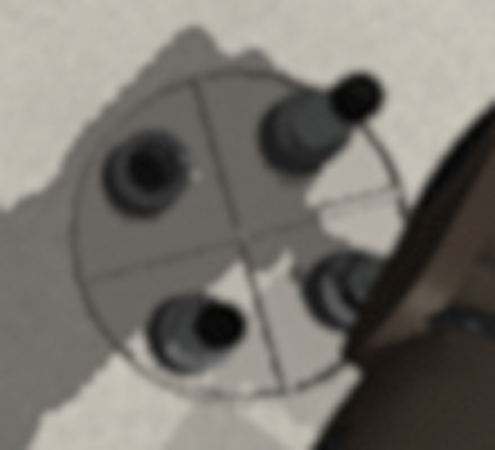

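Run:
```python
from wm import *
c=load("w11.npz"); tx=c["rot"][:,0][:2]
def C(u,v,z):return plane(wray(c,((u+.5)/6-.5+210,(v+.5)/6-.5+120),c["pos"],c["rot"]),z)[0][:2]
print("outer far",C(280,213,70)-28*tx,"bore far",C(277,262,70)-19.5*tx)
l,r=C(120,360,70),C(438,360,70);print("lr",l,r,(l+r)/2,np.linalg.norm(l-r))
l,r=C(163,350,70),C(386,350,70);print("bore lr",l,r,(l+r)/2,np.linalg.norm(l-r))
print("ring",C(270,367,145)-17*tx,"l r",C(152,450,145),C(403,450,145))
```

```text
outer far [ 509.8196865 -307.2516928] bore far [ 509.33884918 -307.11755603]
lr [ 483.48319312 -298.33127753] [ 537.02914494 -311.6368803 ] [ 510.25616903 -304.98407891] 55.174342060988614
bore lr [ 491.1976047  -298.43143967] [ 528.64208868 -307.73927022] [ 509.91984669 -303.08535494] 38.584000439125035
ring [ 509.00194604 -304.36949624] l r [ 495.29866313 -295.04108031] [ 527.41388198 -303.02389373]
```

>>> send_rows:
  plan:
    - {"dx": 0,"dy": -2,"dz": -15,"wx": 0,"wy": 0,"wz": 0,"grip": -1}
    - {"dx": 0,"dy": -2,"dz": -26,"wx": 0,"wy": 0,"wz": 0,"grip": -1}
    - {"dx": 0,"dy": -2,"dz": -32,"wx": 0,"wy": 0,"wz": 0,"grip": -1}
    - {"dx": 0,"dy": -2,"dz": -36,"wx": 0,"wy": 0,"wz": 0,"grip": -1}
    - {"dx": 0,"dy": -2,"dz": -40,"wx": 0,"wy": 0,"wz": 0,"grip": -1}
    - {"dx": 0,"dy": -2,"dz": -44,"wx": 0,"wy": 0,"wz": 0,"grip": -1}
    - {"dx": 0,"dy": -2,"dz": -46,"wx": 0,"wy": 0,"wz": 0,"grip": -1}

```text
clock: 11.63
eef_pos: [510.3, -305.2, 180.8]
eef_rot: [[0.243, 0.97, 0.0], [0.97, -0.243, -0.0], [0.0, 0.0, -1.0]]
contact_force: [0.7, -0.9, -1.7]
finger_gap: 32.5
```

```bash
python3 snap.py w12
```

```text
11.6333 [ 510.30584765 -305.1957488   180.75776149] [ 0.67407869 -0.91522122 -1.67465099] 32.49004807017045
```

View pics/w12.png

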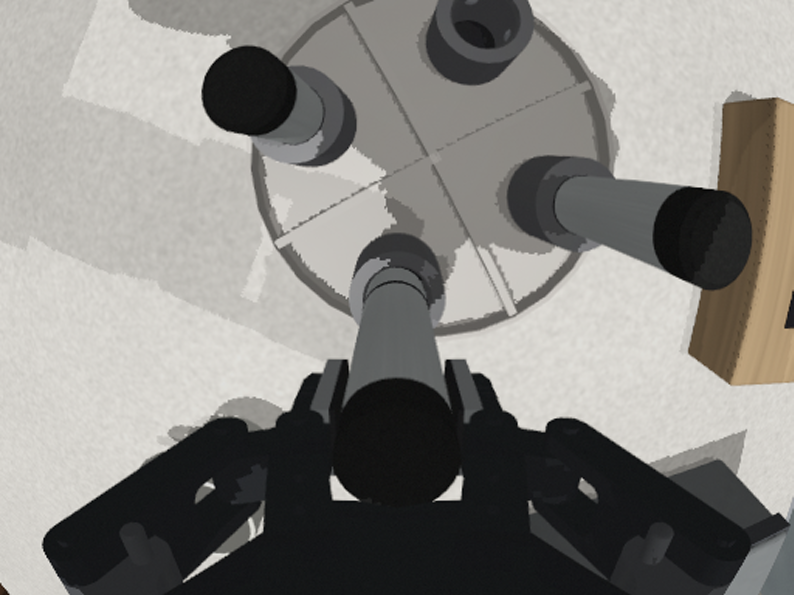

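>>> send_rows:
  plan:
    - {"dx": 0,"dy": 0,"dz": -4,"wx": 0,"wy": 0,"wz": 0,"grip": -1}
    - {"dx": 0,"dy": 0,"dz": -8,"wx": 0,"wy": 0,"wz": 0,"grip": -1}
    - {"dx": 0,"dy": 0,"dz": -12,"wx": 0,"wy": 0,"wz": 0,"grip": -1}
    - {"dx": 0,"dy": 0,"dz": -16,"wx": 0,"wy": 0,"wz": 0,"grip": -1}
    - {"dx": 0,"dy": 0,"dz": -19,"wx": 0,"wy": 0,"wz": 0,"grip": -1}
    - {"dx": 0,"dy": 0,"dz": -22,"wx": 0,"wy": 0,"wz": 0,"grip": -1}

```text
clock: 12.18
eef_pos: [510.8, -305.7, 159.8]
eef_rot: [[0.243, 0.97, 0.002], [0.97, -0.243, -0.002], [-0.001, 0.002, -1.0]]
contact_force: [-0.8, 1.3, 8.8]
finger_gap: 32.0
```

```bash
python3 snap.py w13;python3 - <<'E'
from h import *
c=load("w13.npz"); crop(c["frame"],210,140,310,220,6,"pics/w13c.png")
E
```

```text
12.1833 [ 510.79289463 -305.67655126  159.81214407] [-0.82013864  1.28798104  8.81455079] 32.03642137750087
```

View pics/w13c.png

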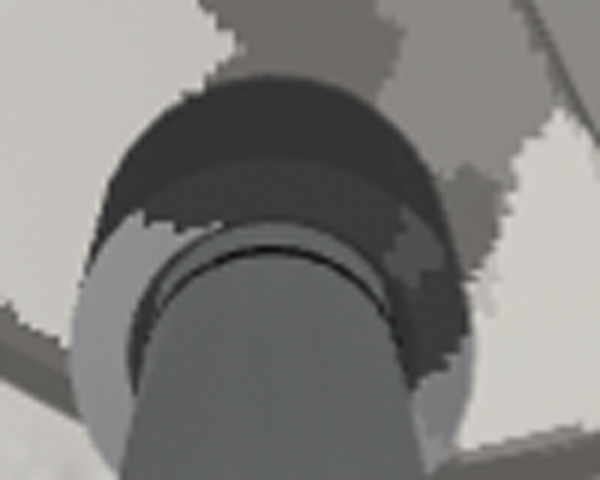

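>>> send_rows:
  plan:
    - {"dx": 0,"dy": 0,"dz": -2,"wx": 0,"wy": 0,"wz": 0,"grip": -1}
    - {"dx": 0,"dy": 0,"dz": -4,"wx": 0,"wy": 0,"wz": 0,"grip": -1}
    - {"dx": 0,"dy": 0,"dz": -6,"wx": 0,"wy": 0,"wz": 0,"grip": -1}
    - {"dx": 0,"dy": 0,"dz": -6,"wx": 0,"wy": 0,"wz": 0,"grip": -1}

```text
clock: 12.57
eef_pos: [510.6, -305.4, 153.0]
eef_rot: [[0.243, 0.97, 0.001], [0.97, -0.243, -0.001], [-0.0, 0.001, -1.0]]
contact_force: [3.0, -0.5, -1.2]
finger_gap: 32.4
```

```bash
python3 snap.py w14;python3 - <<'E'
from h import *
from cell import optics
c=load("w14.npz"); crop(c["frame"],210,140,310,220,6,"pics/w14c.png")
c=optics.read_camera("scene"); crop(c["frame"],120,200,220,300,7,"pics/scene2.png")
E
```

```text
12.5667 [ 510.59259084 -305.44510881  153.01842063] [ 3.01256348 -0.47746325 -1.2045806 ] 32.43090333434691
```

View pics/w14c.png

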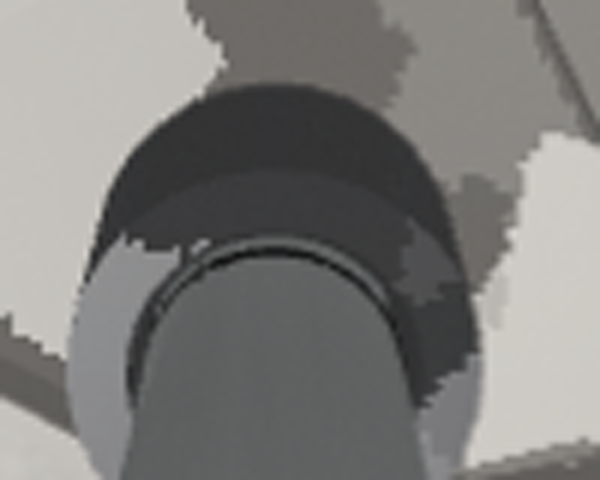

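View pics/scene2.png

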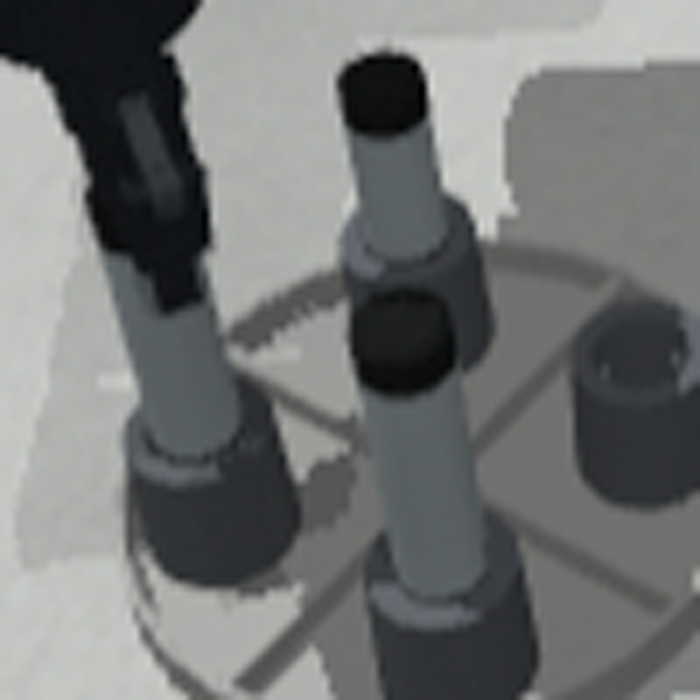

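Run:
```python
from h import *
for tag,vr,vb in (("w13",248,222),("w14",252,238)):
    c=load(tag+".npz"); tx=c["rot"][:,0]; p=c["pos"]
    for off in (0,-1,-2):
        ax=np.array([p[0],p[1],0])+off*tx; ax[2]=0
        f=lambda r,z:(wproj(c,ax+r*tx*[1,1,0]+[0,0,z],p,c["rot"])[0,1]-140+.5)*6-.5
        print(tag,off,"bore19.5",f(19.5,70).round(1),"obs",vb,"ring d=-2..8",[(d,f(17,70+d).round(1)) for d in (-2,0,2,4,6,8)],"obs",vr)
```

```text
w13 0 bore19.5 205.4 obs 222 ring d=-2..8 [(-2, np.float64(220.3)), (0, np.float64(223.7)), (2, np.float64(227.1)), (4, np.float64(230.6)), (6, np.float64(234.2)), (8, np.float64(237.8))] obs 248
w13 -1 bore19.5 212.7 obs 222 ring d=-2..8 [(-2, np.float64(227.5)), (0, np.float64(231.0)), (2, np.float64(234.5)), (4, np.float64(238.0)), (6, np.float64(241.7)), (8, np.float64(245.4))] obs 248
w13 -2 bore19.5 220.0 obs 222 ring d=-2..8 [(-2, np.float64(234.7)), (0, np.float64(238.2)), (2, np.float64(241.8)), (4, np.float64(245.4)), (6, np.float64(249.1)), (8, np.float64(252.9))] obs 248
w14 0 bore19.5 217.2 obs 238 ring d=-2..8 [(-2, np.float64(232.4)), (0, np.float64(236.0)), (2, np.float64(239.6)), (4, np.float64(243.3)), (6, np.float64(247.1)), (8, np.float64(250.9))] obs 252
w14 -1 bore19.5 224.7 obs 238 ring d=-2..8 [(-2, np.float64(239.8)), (0, np.float64(243.4)), (2, np.float64(247.2)), (4, np.float64(250.9)), (6, np.float64(254.8)), (8, np.float64(258.7))] obs 252
w14 -2 bore19.5 232.2 obs 238 ring d=-2..8 [(-2, np.float64(247.2)), (0, np.float64(250.9)), (2, np.float64(254.7)), (4, np.float64(258.5)), (6, np.float64(262.4)), (8, np.float64(266.4))] obs 252
```

>>> send_rows:
  plan:
    - {"dx": 0,"dy": 0,"dz": 0,"wx": 0,"wy": 0,"wz": 0,"grip": 0.2}
    - {"dx": 0,"dy": 0,"dz": 0,"wx": 0,"wy": 0,"wz": 0,"grip": 1}
    - {"dx": 0,"dy": 0,"dz": 0,"wx": 0,"wy": 0,"wz": 0,"grip": 1}
    - {"dx": 0,"dy": 0,"dz": 0,"wx": 0,"wy": 0,"wz": 0,"grip": 1}
    - {"dx": 0,"dy": 0,"dz": 0,"wx": 0,"wy": 0,"wz": 0,"grip": 1}
    - {"dx": 0,"dy": 0,"dz": 0,"wx": 0,"wy": 0,"wz": 0,"grip": 1}

```text
clock: 13.17
eef_pos: [510.1, -305.2, 153.0]
eef_rot: [[0.243, 0.97, -0.0], [0.97, -0.243, 0.0], [0.0, -0.0, -1.0]]
contact_force: [0.2, 0.2, -0.5]
finger_gap: 85.4
```

```bash
python3 snap.py w15;python3 - <<'E'
from h import *
c=load("w15.npz"); crop(c["frame"],200,130,320,240,6,"pics/w15c.png")
E
```

```text
13.1667 [ 510.14315978 -305.16219263  152.97141064] [ 0.21094364  0.21095718 -0.45206077] 85.4020635964945
```

View pics/w15c.png

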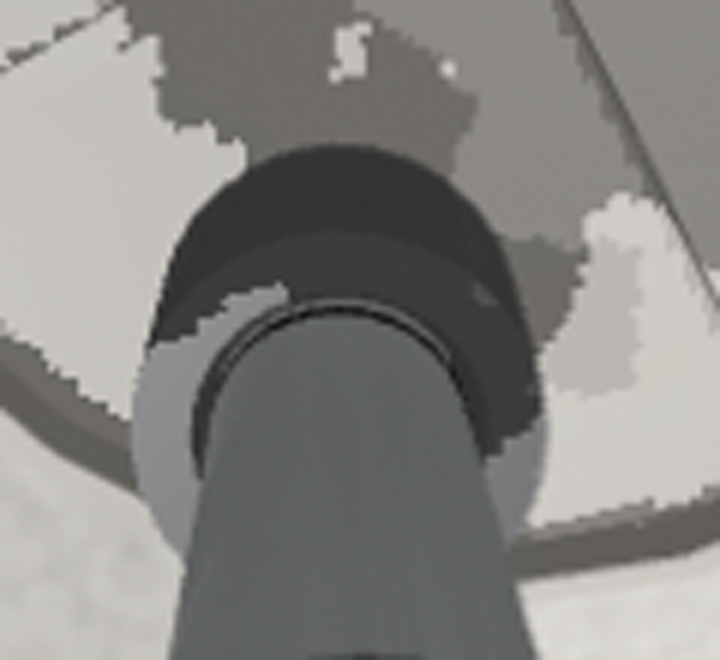

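>>> send_rows:
  plan:
    - {"dx": 0,"dy": 0,"dz": 30,"wx": 0,"wy": 0,"wz": 0,"grip": 1}
    - {"dx": 0,"dy": 0,"dz": 70,"wx": 0,"wy": 0,"wz": 0,"grip": 1}
    - {"dx": 0,"dy": 0,"dz": 110,"wx": 0,"wy": 0,"wz": 0,"grip": 1}
    - {"dx": 0,"dy": 0,"dz": 147,"wx": 0,"wy": 0,"wz": 0,"grip": 1}
    - {"dx": 0,"dy": 0,"dz": 147,"wx": 0,"wy": 0,"wz": 0,"grip": 1}

```text
clock: 13.63
eef_pos: [511.7, -306.2, 307.5]
eef_rot: [[0.242, 0.97, 0.009], [0.97, -0.242, -0.007], [-0.004, 0.01, -1.0]]
contact_force: [-0.2, 0.7, 1.1]
finger_gap: 85.1
```

```bash
python3 snap.py w16
```

```text
13.6333 [ 511.69088246 -306.24788957  307.4857562 ] [-0.1911707   0.67878624  1.12180404] 85.06393040267874
```

View pics/w16.png

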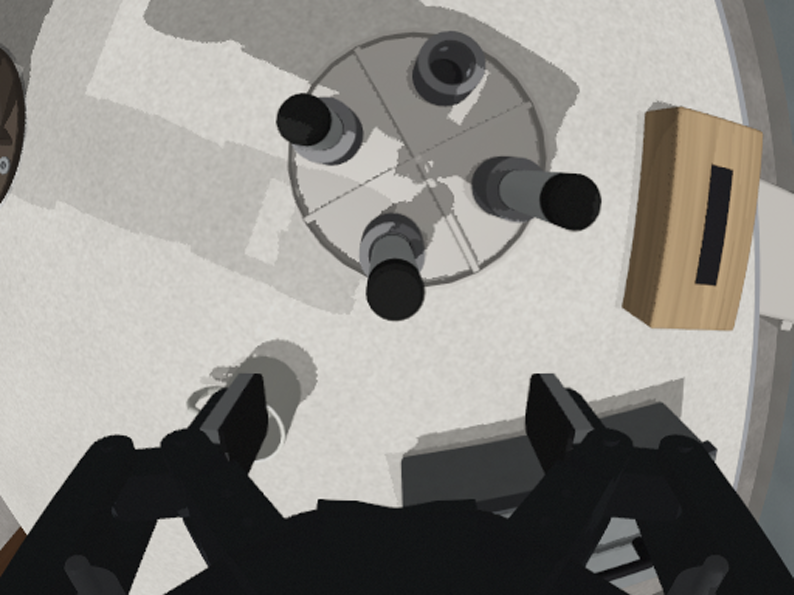

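Long leg stands in its socket (top at about (395,290)); now to the short leg.

>>> send_rows:
  plan:
    - {"dx": 1,"dy": 41,"dz": 0,"wx": 0,"wy": 0,"wz": 0,"grip": 1}
    - {"dx": 3,"dy": 82,"dz": 0,"wx": 0,"wy": 0,"wz": 0,"grip": 1}
    - {"dx": 4,"dy": 123,"dz": 0,"wx": 0,"wy": 0,"wz": 0,"grip": 1}
    - {"dx": 5,"dy": 164,"dz": 0,"wx": 0,"wy": 0,"wz": 0,"grip": 1}
    - {"dx": 6,"dy": 205,"dz": 0,"wx": 0,"wy": 0,"wz": 0,"grip": 1}
    - {"dx": 8,"dy": 246,"dz": 0,"wx": 0,"wy": 0,"wz": 0,"grip": 1}
    - {"dx": 9,"dy": 287,"dz": 0,"wx": 0,"wy": 0,"wz": 0,"grip": 1}
    - {"dx": 10,"dy": 328,"dz": 0,"wx": 0,"wy": 0,"wz": 0,"grip": 1}

```text
clock: 14.35
eef_pos: [519.5, 24.7, 298.9]
eef_rot: [[0.243, 0.97, -0.002], [0.97, -0.243, 0.0], [-0.0, -0.001, -1.0]]
contact_force: [0.7, 0.2, 0.2]
finger_gap: 85.4
```

>>> send_rows:
  plan:
    - {"dx": 1,"dy": 41,"dz": 0,"wx": 0,"wy": 0,"wz": 0,"grip": 1}
    - {"dx": 3,"dy": 82,"dz": 0,"wx": 0,"wy": 0,"wz": 0,"grip": 1}
    - {"dx": 4,"dy": 123,"dz": 0,"wx": 0,"wy": 0,"wz": 0,"grip": 1}
    - {"dx": 5,"dy": 164,"dz": 0,"wx": 0,"wy": 0,"wz": 0,"grip": 1}
    - {"dx": 6,"dy": 205,"dz": 0,"wx": 0,"wy": 0,"wz": 0,"grip": 1}
    - {"dx": 8,"dy": 246,"dz": 0,"wx": 0,"wy": 0,"wz": 0,"grip": 1}
    - {"dx": 9,"dy": 287,"dz": 0,"wx": 0,"wy": 0,"wz": 0,"grip": 1}
    - {"dx": 10,"dy": 328,"dz": 0,"wx": 0,"wy": 0,"wz": 0,"grip": 1}

```text
clock: 15.02
eef_pos: [529.5, 352.7, 298.5]
eef_rot: [[0.242, 0.97, -0.002], [0.97, -0.242, -0.001], [-0.001, -0.001, -1.0]]
contact_force: [1.0, 0.7, -0.2]
finger_gap: 85.2
```

>>> send_rows:
  plan:
    - {"dx": 2,"dy": 36,"dz": 0,"wx": 0,"wy": 0,"wz": 0,"grip": 1}
    - {"dx": 2,"dy": 45,"dz": -40,"wx": 0,"wy": 0,"wz": 0,"grip": 1}
    - {"dx": 2,"dy": 45,"dz": -80,"wx": 0,"wy": 0,"wz": 0,"grip": 1}
    - {"dx": 2,"dy": 45,"dz": -110,"wx": 0,"wy": 0,"wz": 0,"grip": 1}
    - {"dx": 2,"dy": 45,"dz": -110,"wx": 0,"wy": 0,"wz": 0,"grip": 1}
    - {"dx": 2,"dy": 45,"dz": -110,"wx": 0,"wy": 0,"wz": 0,"grip": 1}

```text
clock: 15.52
eef_pos: [531.7, 395.5, 188.4]
eef_rot: [[0.243, 0.97, -0.003], [0.97, -0.243, -0.002], [-0.003, -0.003, -1.0]]
contact_force: [0.2, 0.2, 1.2]
finger_gap: 85.3
```

```bash
python3 snap.py w17
```

```text
15.5167 [531.71881243 395.46951229 188.43090958] [0.15495071 0.24333891 1.20206214] 85.29644867539929
```

View pics/w17.png

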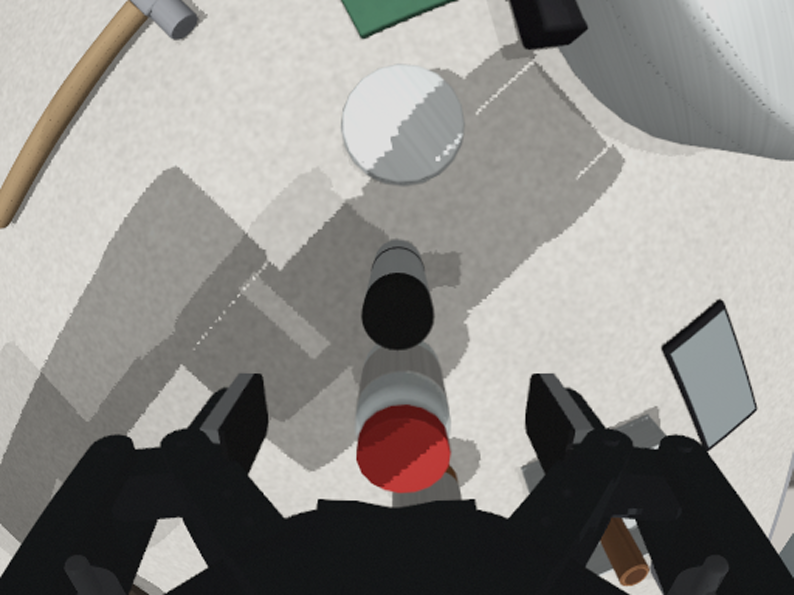

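Run:
```python
from wm import *
tx=load("w17.npz")["rot"][:2,0]
o=W("w17",dict(short=(397.5,311,130),silver=(403,124,120),red=(404,449,120),fring=(397,247,40)))
print(o["fring"]-17*tx, np.linalg.norm(o["short"]-o["silver"]),np.linalg.norm(o["short"]-o["red"]))
```

```text
short [533.2 402.4 130. ]
silver [555.9 483.7 120. ]
red [516.7 321.2 120. ]
fring [536.2 416.   40. ]
[532.06964738 399.47274272] 84.39218510711345 82.87284504703663
```

>>> send_rows:
  plan:
    - {"dx": 1,"dy": 3,"dz": -35,"wx": 0,"wy": 0,"wz": 0,"grip": 1}
    - {"dx": 1,"dy": 3,"dz": -70,"wx": 0,"wy": 0,"wz": 0,"grip": 1}
    - {"dx": 1,"dy": 3,"dz": -100,"wx": 0,"wy": 0,"wz": 0,"grip": 1}
    - {"dx": 1,"dy": 3,"dz": -107,"wx": 0,"wy": 0,"wz": 0,"grip": 1}
    - {"dx": 1,"dy": 3,"dz": -107,"wx": 0,"wy": 0,"wz": 0,"grip": -1}
    - {"dx": 1,"dy": 3,"dz": -107,"wx": 0,"wy": 0,"wz": 0,"grip": -1}
    - {"dx": 1,"dy": 3,"dz": -107,"wx": 0,"wy": 0,"wz": 0,"grip": -1}
    - {"dx": 1,"dy": 3,"dz": -107,"wx": 0,"wy": 0,"wz": 0,"grip": -1}
  force: 50

```text
clock: 16.23
eef_pos: [534.1, 399.3, 85.5]
eef_rot: [[0.243, 0.97, 0.003], [0.97, -0.243, 0.002], [0.003, 0.003, -1.0]]
contact_force: [0.0, 0.3, 1.0]
finger_gap: 38.4
```

>>> send_rows:
  plan:
    - {"dx": 0,"dy": 0,"dz": 0,"wx": 0,"wy": 0,"wz": 0,"grip": -1}
    - {"dx": 0,"dy": 0,"dz": 0,"wx": 0,"wy": 0,"wz": 0,"grip": -1}
    - {"dx": 0,"dy": 0,"dz": 0,"wx": 0,"wy": 0,"wz": 0,"grip": -1}
    - {"dx": 0,"dy": 0,"dz": 0,"wx": 0,"wy": 0,"wz": 0,"grip": -1}

```text
clock: 16.57
eef_pos: [533.9, 399.4, 85.4]
eef_rot: [[0.242, 0.97, 0.003], [0.97, -0.243, 0.002], [0.002, 0.002, -1.0]]
contact_force: [-0.5, -0.2, 8.4]
finger_gap: 32.9
```

```bash
python3 snap.py w18
```

```text
16.5667 [533.88838823 399.35359459  85.37479877] [-0.53555184 -0.19950367  8.36601012] 32.913630018402614
```

View pics/w18.png

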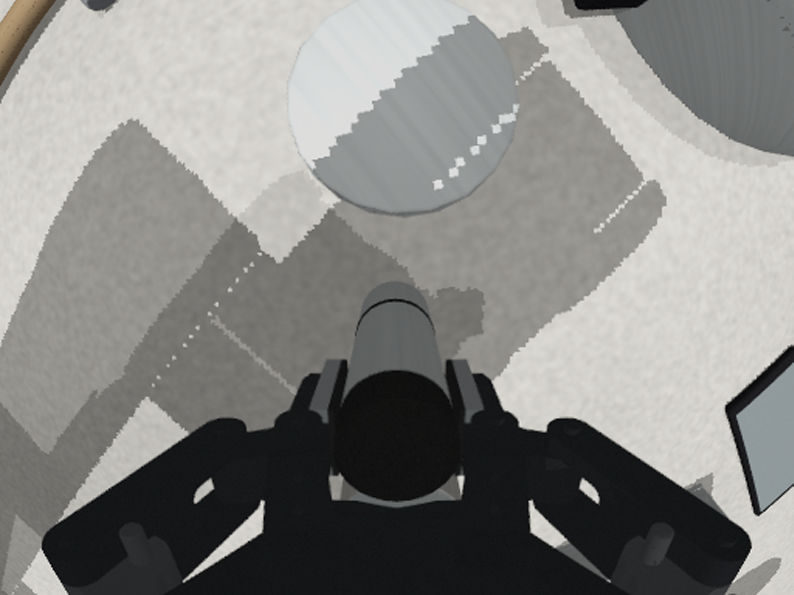

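Run:
```python
from wm import *
c=load("w18.npz");tx=c["rot"][:2,0]
o=W("w18",dict(r=(396,299,40))); print(o["r"]-17*tx-c["pos"][:2])
```

```text
r [537.3 415.9  40. ]
[-0.69563597  0.05184485]
```

>>> send_rows:
  plan:
    - {"dx": 0,"dy": 0,"dz": 0,"wx": 0,"wy": 0,"wz": 0,"grip": -1}
    - {"dx": 0,"dy": 0,"dz": 0,"wx": 0,"wy": 0,"wz": 0,"grip": -1}
    - {"dx": 0,"dy": 0,"dz": 40,"wx": 0,"wy": 0,"wz": 0,"grip": -1}
    - {"dx": 0,"dy": 0,"dz": 80,"wx": 0,"wy": 0,"wz": 0,"grip": -1}
    - {"dx": 0,"dy": 0,"dz": 120,"wx": 0,"wy": 0,"wz": 0,"grip": -1}
    - {"dx": 0,"dy": 0,"dz": 160,"wx": 0,"wy": 0,"wz": 0,"grip": -1}
    - {"dx": 0,"dy": 0,"dz": 190,"wx": 0,"wy": 0,"wz": 0,"grip": -1}
    - {"dx": 4,"dy": -40,"dz": 190,"wx": 0,"wy": 0,"wz": 0,"grip": -1}
  force: 80

```text
clock: 17.28
eef_pos: [538.0, 363.6, 280.9]
eef_rot: [[0.238, 0.971, 0.011], [0.971, -0.239, 0.007], [0.01, 0.009, -1.0]]
contact_force: [1.6, 0.1, -1.7]
finger_gap: 32.5
```

>>> send_rows:
  plan:
    - {"dx": 4,"dy": -40,"dz": 0,"wx": 0,"wy": 0,"wz": 0,"grip": -1}
    - {"dx": 9,"dy": -80,"dz": 0,"wx": 0,"wy": 0,"wz": 0,"grip": -1}
    - {"dx": 13,"dy": -120,"dz": 0,"wx": 0,"wy": 0,"wz": 0,"grip": -1}
    - {"dx": 18,"dy": -160,"dz": 0,"wx": 0,"wy": 0,"wz": 0,"grip": -1}
    - {"dx": 22,"dy": -200,"dz": 0,"wx": 0,"wy": 0,"wz": 0,"grip": -1}
    - {"dx": 27,"dy": -240,"dz": 0,"wx": 0,"wy": 0,"wz": 0,"grip": -1}
    - {"dx": 31,"dy": -280,"dz": 0,"wx": 0,"wy": 0,"wz": 0,"grip": -1}
    - {"dx": 36,"dy": -320,"dz": 0,"wx": 0,"wy": 0,"wz": 0,"grip": -1}

```text
clock: 17.95
eef_pos: [572.9, 36.9, 274.2]
eef_rot: [[0.242, 0.97, 0.002], [0.97, -0.242, -0.0], [0.0, 0.002, -1.0]]
contact_force: [0.5, 0.4, -2.2]
finger_gap: 32.4
```

>>> send_rows:
  plan:
    - {"dx": 5,"dy": -40,"dz": 0,"wx": 0,"wy": 0,"wz": 0,"grip": -1}
    - {"dx": 10,"dy": -80,"dz": 0,"wx": 0,"wy": 0,"wz": 0,"grip": -1}
    - {"dx": 15,"dy": -120,"dz": 0,"wx": 0,"wy": 0,"wz": 0,"grip": -1}
    - {"dx": 19,"dy": -160,"dz": 0,"wx": 0,"wy": 0,"wz": 0,"grip": -1}
    - {"dx": 23,"dy": -197,"dz": -15,"wx": 0,"wy": 0,"wz": 0,"grip": -1}
    - {"dx": 23,"dy": -197,"dz": -50,"wx": 0,"wy": 0,"wz": 0,"grip": -1}
    - {"dx": 23,"dy": -197,"dz": -74,"wx": 0,"wy": 0,"wz": 0,"grip": -1}
    - {"dx": 23,"dy": -197,"dz": -74,"wx": 0,"wy": 0,"wz": 0,"grip": -1}

```text
clock: 18.62
eef_pos: [594.2, -158.4, 195.2]
eef_rot: [[0.244, 0.97, -0.006], [0.97, -0.244, 0.002], [0.001, -0.007, -1.0]]
contact_force: [-0.7, 0.9, -1.6]
finger_gap: 32.4
```

>>> send_rows:
  plan:
    - {"dx": 0,"dy": 0,"dz": 0,"wx": 0,"wy": 0,"wz": 0,"grip": -1}
    - {"dx": 0,"dy": 0,"dz": 0,"wx": 0,"wy": 0,"wz": 0,"grip": -1}

```text
clock: 18.78
eef_pos: [596.9, -158.1, 201.1]
eef_rot: [[0.242, 0.97, 0.002], [0.97, -0.242, -0.001], [-0.0, 0.003, -1.0]]
contact_force: [-0.1, 0.5, -1.0]
finger_gap: 32.2
```

```bash
python3 snap.py w19
python3 - <<'E'
from h import *
c=load("w19.npz"); crop(c["frame"],200,120,320,220,6,"pics/w19c.png")
E
```

```text
18.7833 [ 596.93365099 -158.10604403  201.05600673] [-0.12872586  0.52649803 -0.95526881] 32.219867550460236
```

View pics/w19c.png

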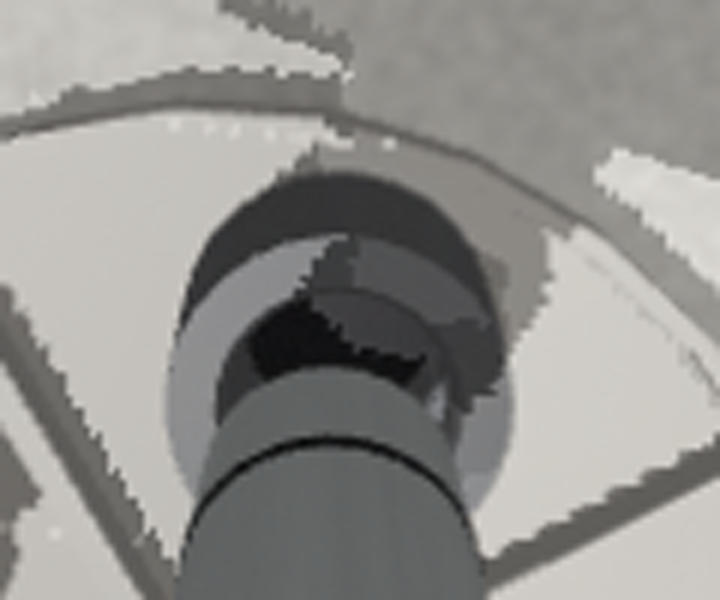

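Run:
```python
from wm import *
c=load("w19.npz"); tx=c["rot"][:2,0]; ty=c["rot"][:2,1]
def C(u,v,z):return plane(wray(c,((u+.5)/6-.5+200,(v+.5)/6-.5+120),c["pos"],c["rot"]),z)[0][:2]
def pr(n,P): print(n,P.round(1),"rel tcp tx,ty",((P-c["pos"][:2])@tx).round(1),((P-c["pos"][:2])@ty).round(1))
pr("outer far",C(342,235,70)-28*tx);pr("bore far",C(337,288,70)-19.5*tx)
l,r=C(165,400,70),C(514,400,70);pr("lr",(l+r)/2);print(np.linalg.norm(l-r))
l,r=C(215,390,70),C(463,390,70);pr("bore lr",(l+r)/2)
rz=70+201.06-115.4
pr("ring",C(328,440,rz)-17*tx); pr("ringlr",(C(187,530,rz)+C(478,530,rz))/2)
```

```text
outer far [ 596.8 -161.4] rel tcp tx,ty -3.3 0.7
bore far [ 596.1 -161.2] rel tcp tx,ty -3.2 -0.1
lr [ 596.8 -159.9] rel tcp tx,ty -1.7 0.3
55.467530209141884
bore lr [ 597.1 -158.3] rel tcp tx,ty -0.1 0.2
ring [ 595.5 -158.1] rel tcp tx,ty -0.4 -1.4
ringlr [ 597.6 -151.9] rel tcp tx,ty 6.2 -0.9
```

>>> send_rows:
  plan:
    - {"dx": 0.5,"dy": -3,"dz": -15,"wx": 0,"wy": 0,"wz": 0,"grip": -1}
    - {"dx": 0.5,"dy": -3,"dz": -30,"wx": 0,"wy": 0,"wz": 0,"grip": -1}
    - {"dx": 0.5,"dy": -3,"dz": -40,"wx": 0,"wy": 0,"wz": 0,"grip": -1}
    - {"dx": 0.5,"dy": -3,"dz": -44,"wx": 0,"wy": 0,"wz": 0,"grip": -1}
    - {"dx": 0.5,"dy": -3,"dz": -48,"wx": 0,"wy": 0,"wz": 0,"grip": -1}
    - {"dx": 0.5,"dy": -3,"dz": -52,"wx": 0,"wy": 0,"wz": 0,"grip": -1}
    - {"dx": 0.5,"dy": -3,"dz": -56,"wx": 0,"wy": 0,"wz": 0,"grip": -1}
    - {"dx": 0.5,"dy": -3,"dz": -58,"wx": 0,"wy": 0,"wz": 0,"grip": -1}

```text
clock: 19.5
eef_pos: [597.0, -161.2, 141.0]
eef_rot: [[0.243, 0.97, 0.001], [0.97, -0.243, -0.0], [-0.0, 0.001, -1.0]]
contact_force: [1.6, 0.1, -1.5]
finger_gap: 32.2
```

Bottom is about 14 mm inside the bore, no resistance. Continue to just short of depth.

>>> send_rows:
  plan:
    - {"dx": 0,"dy": 0,"dz": -4,"wx": 0,"wy": 0,"wz": 0,"grip": -1}
    - {"dx": 0,"dy": 0,"dz": -8,"wx": 0,"wy": 0,"wz": 0,"grip": -1}
    - {"dx": 0,"dy": 0,"dz": -12,"wx": 0,"wy": 0,"wz": 0,"grip": -1}
    - {"dx": 0,"dy": 0,"dz": -16,"wx": 0,"wy": 0,"wz": 0,"grip": -1}
    - {"dx": 0,"dy": 0,"dz": -19,"wx": 0,"wy": 0,"wz": 0,"grip": -1}
    - {"dx": 0,"dy": 0,"dz": -21,"wx": 0,"wy": 0,"wz": 0,"grip": -1}
    - {"dx": 0,"dy": 0,"dz": -21,"wx": 0,"wy": 0,"wz": 0,"grip": -1}

```text
clock: 20.08
eef_pos: [597.2, -161.3, 120.1]
eef_rot: [[0.243, 0.97, 0.002], [0.97, -0.243, -0.0], [-0.0, 0.002, -1.0]]
contact_force: [3.1, -0.8, -2.9]
finger_gap: 32.3
```

```bash
python3 snap.py w20
python3 - <<'E'
from h import *
c=load("w20.npz"); crop(c["frame"],200,140,320,240,6,"pics/w20c.png")
E
```

```text
20.0833 [ 597.24881565 -161.34859938  120.09788925] [ 3.06268266 -0.82993752 -2.92065678] 32.275932460306294
```

View pics/w20c.png

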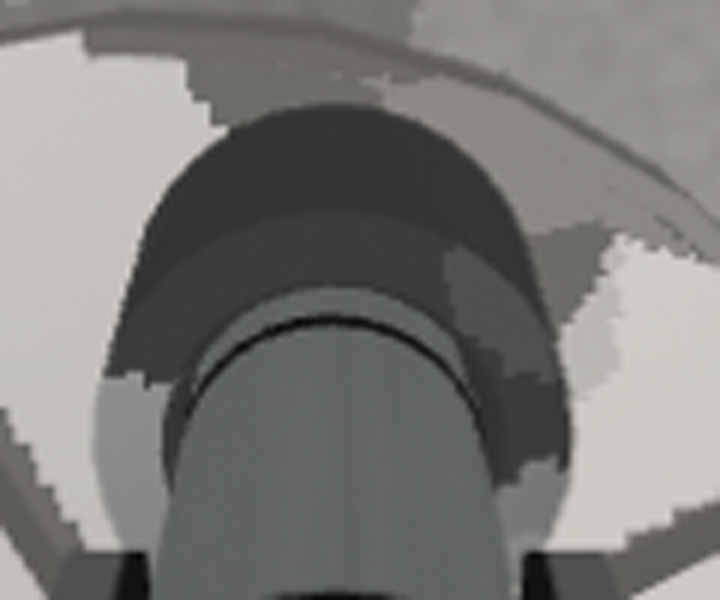

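>>> send_rows:
  plan:
    - {"dx": 0,"dy": 0,"dz": -2,"wx": 0,"wy": 0,"wz": 0,"grip": -1}
    - {"dx": 0,"dy": 0,"dz": -4.5,"wx": 0,"wy": 0,"wz": 0,"grip": -1}
    - {"dx": 0,"dy": 0,"dz": -4.5,"wx": 0,"wy": 0,"wz": 0,"grip": -1}
    - {"dx": 0,"dy": 0,"dz": -4.5,"wx": 0,"wy": 0,"wz": 0,"grip": -1}

```text
clock: 20.47
eef_pos: [597.1, -161.3, 115.3]
eef_rot: [[0.243, 0.97, 0.001], [0.97, -0.243, -0.0], [-0.0, 0.001, -1.0]]
contact_force: [4.0, 0.7, -1.8]
finger_gap: 32.2
```

```bash
python3 snap.py w21
python3 - <<'E'
from h import *
c=load("w21.npz"); crop(c["frame"],200,140,320,240,6,"pics/w21c.png")
tx=c["rot"][:,0]*[1,1,0]; p=c["pos"]
for off in (0,-1,-2):
    ax=np.array([p[0],p[1],0])+off*tx
    f=lambda r,z:(wproj(c,ax+r*tx+[0,0,z],p,c["rot"])[0,1]-140+.5)*6-.5
    print(off,f(19.5,70).round(1),f(17.,70).round(1),[(d,f(17,70+d).round(1)) for d in (-2,0,2,4)])
E
```

```text
20.4667 [ 597.0516342  -161.31786049  115.30540596] [ 4.04606374  0.74075656 -1.82915501] 32.178418772789584
0 295.1 317.1 [(-2, np.float64(312.1)), (0, np.float64(317.1)), (2, np.float64(322.3)), (4, np.float64(327.5))]
-1 303.9 325.9 [(-2, np.float64(320.8)), (0, np.float64(325.9)), (2, np.float64(331.1)), (4, np.float64(336.5))]
-2 312.7 334.7 [(-2, np.float64(329.5)), (0, np.float64(334.7)), (2, np.float64(340.0)), (4, np.float64(345.4))]
```

View pics/w21c.png

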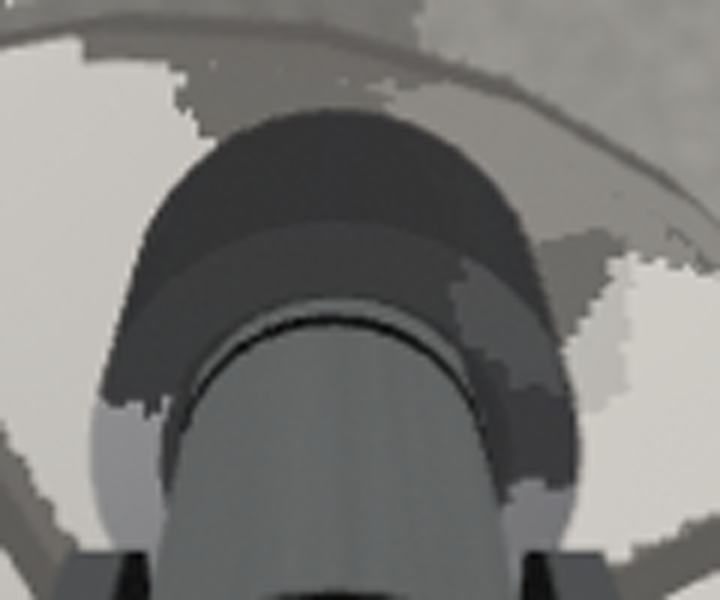

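>>> send_rows:
  plan:
    - {"dx": 0,"dy": 0,"dz": 0,"wx": 0,"wy": 0,"wz": 0,"grip": 0.2}
    - {"dx": 0,"dy": 0,"dz": 0,"wx": 0,"wy": 0,"wz": 0,"grip": 1}
    - {"dx": 0,"dy": 0,"dz": 0,"wx": 0,"wy": 0,"wz": 0,"grip": 1}
    - {"dx": 0,"dy": 0,"dz": 0,"wx": 0,"wy": 0,"wz": 0,"grip": 1}
    - {"dx": 0,"dy": 0,"dz": 0,"wx": 0,"wy": 0,"wz": 0,"grip": 1}
    - {"dx": 0,"dy": 0,"dz": 0,"wx": 0,"wy": 0,"wz": 0,"grip": 1}

```text
clock: 21.02
eef_pos: [596.6, -161.2, 115.5]
eef_rot: [[0.243, 0.97, -0.0], [0.97, -0.243, 0.0], [-0.0, -0.0, -1.0]]
contact_force: [0.5, 0.6, 0.2]
finger_gap: 85.5
```

>>> send_rows:
  plan:
    - {"dx": 0,"dy": 0,"dz": 30,"wx": 0,"wy": 0,"wz": 0,"grip": 1}
    - {"dx": 0,"dy": 0,"dz": 65,"wx": 0,"wy": 0,"wz": 0,"grip": 1}
    - {"dx": 0,"dy": 0,"dz": 100,"wx": 0,"wy": 0,"wz": 0,"grip": 1}
    - {"dx": 0,"dy": 0,"dz": 140,"wx": 0,"wy": 0,"wz": 0,"grip": 1}
    - {"dx": 0,"dy": 0,"dz": 180,"wx": 0,"wy": 0,"wz": 0,"grip": 1}
    - {"dx": -5,"dy": 40,"dz": 185,"wx": 0,"wy": 0,"wz": 0,"grip": 1}
    - {"dx": -10,"dy": 80,"dz": 185,"wx": 0,"wy": 0,"wz": 0,"grip": 1}
    - {"dx": -15,"dy": 120,"dz": 185,"wx": 0,"wy": 0,"wz": 0,"grip": 1}

```text
clock: 21.68
eef_pos: [581.2, -40.4, 301.4]
eef_rot: [[0.244, 0.97, 0.002], [0.97, -0.244, -0.0], [0.0, 0.002, -1.0]]
contact_force: [0.9, 0.5, -0.3]
finger_gap: 85.6
```

```bash
python3 snap.py w22
python3 - <<'E'
from cell import optics
from h import *
for n in ("scene","top"):
    c=optics.read_camera(n); np.savez(n+"3.npz",**c)
    crop(c["frame"],0,0,512,384,1.5,f"pics/{n}3.png")
c=load("scene3.npz"); crop(c["frame"],130,195,240,305,7,"pics/scene3c.png")
E
```

```text
21.6833 [581.22759544 -40.35364829 301.38890958] [ 0.89909239  0.45888501 -0.27212871] 85.63595093286428
```

View pics/scene3c.png

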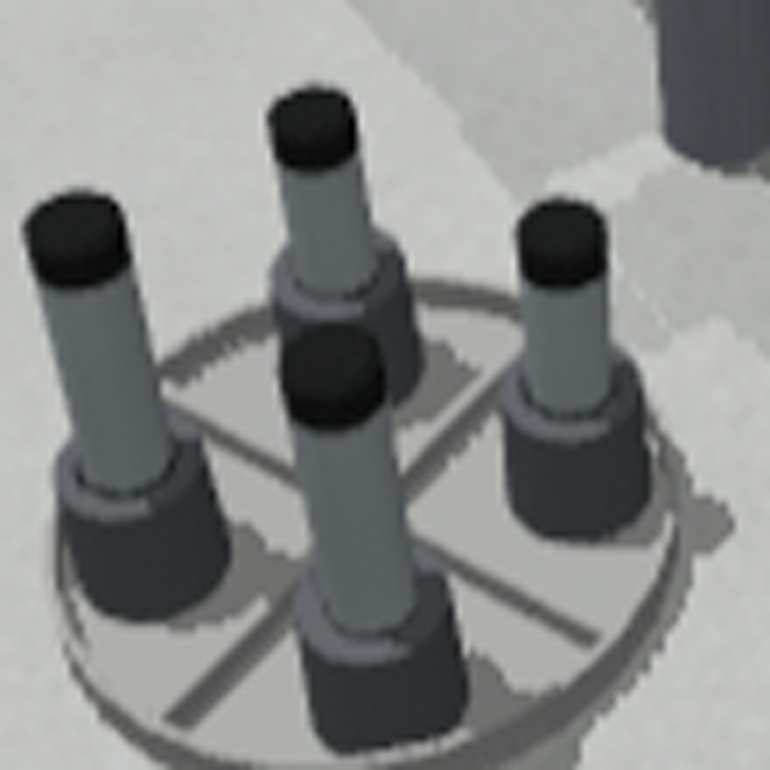

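View pics/scene3.png

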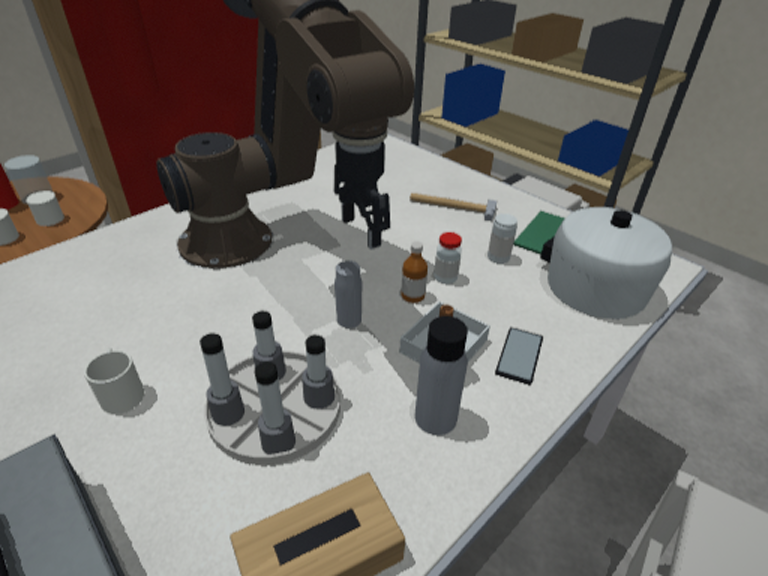

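View pics/top3.png

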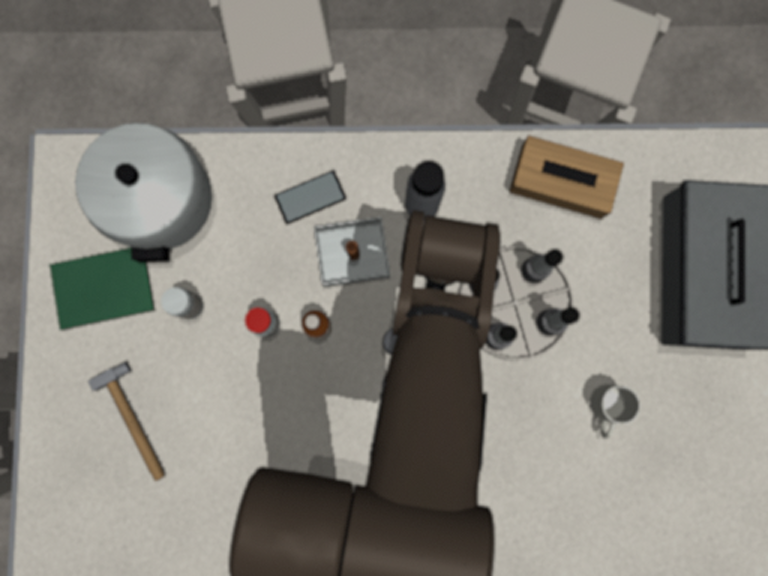

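Run:
```python
from h import *
s=load("scene3.npz"); ctr=np.array([553.5,-233.7])
for n,d,z in (("long",(-.515,-.857),200),("fl",(.857,-.515),200),("fs",(-.857,.515),160),("short",(.515,.857),160)):
    b=ctr+85*np.array(d)
    P=np.array([[*b,zz] for zz in (z-5,z,z+5,z-20,70)])
    print(n,((proj(s,P)-[130,195]+.5)*7-.5).round(1).tolist())
crop(s["frame"],130,200,195,240,12,"pics/za.png"); crop(s["frame"],165,200,225,265,9,"pics/zb.png")
```

```text
long [[68.6, 224.1], [65.9, 213.9], [63.1, 203.6], [76.7, 254.4], [131.0, 457.3]]
fl [[332.1, 362.0], [330.2, 351.7], [328.3, 341.4], [337.5, 392.4], [374.1, 595.1]]
fs [[314.7, 114.8], [313.1, 105.3], [311.4, 95.8], [319.5, 142.8], [340.6, 266.6]]
short [[560.1, 231.0], [559.3, 221.4], [558.5, 211.8], [562.6, 259.2], [573.5, 383.6]]
```

View pics/zb.png

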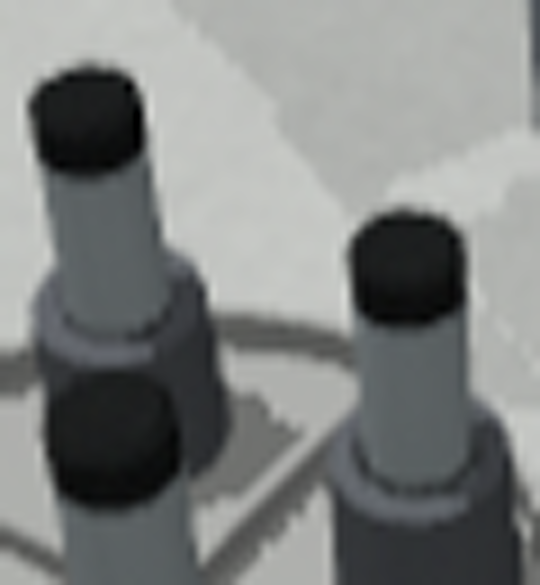

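```bash
python3 -c "
from cell import env
print(env.hand_in()); print(env.read_state()['clock'])"
```

```text
the job is handed in; nothing more can be done
None
the job is handed in; nothing more can be done
```

The stump is in the tray, both legs are in their sockets, and I handed the job in at about 22 s of the allowed 72 s. No verdict was reported.

- **Stump:** I lifted it out and stood it upright near the middle of the tray. The last images still show it standing there.
- **Legs:** I pushed each down until its ring was level with the mouth, long leg in the stump's socket and short leg in the other, then let go. The tool height at release was within about 0.2 mm of the value worked out for ring level.
- **Depth checks:** In the last scene image, the exposed length of each leg matches what its size predicts, and the fitted leg of the same kind, to about 1 mm.
    - For the short leg, the wrist view agreed that the ring is level.
    - For the long leg, the wrist view suggested the ring might sit 1–2 mm low. That is within 5 mm, and a slight off-centre position in the bore could explain it, so I left it.
- **Bystanders:** I judged these by eye in the last images. The bottle, beaker, can, jar, flask and mug are all standing and look unmoved. The arm hid the beaker in the top view, so I checked that one only in the scene view.
- **Robot:** It finished clear of everything. The highest wrist force I saw was about 10 N.
- **Disagreement between cameras:** The top and wrist cameras differed by up to about 5 mm on some positions. I placed each leg from a close wrist view comparing the leg with its socket.

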